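# Load a tray of doughnuts into its display bay

### The arm

A 6-joint arm with a two-finger parallel gripper is mounted at the origin on the work surface. World frame = base frame: x ahead of the robot, y to its left, z up, the work surface at z = 0. Lengths are in m, angles in degrees, forces in N, time in s.
With the tool pointing down it reaches from about 0.375 to 0.9 m from the base axis. Payload 3.1 kg.
Tool frame: the origin (TCP) lies between the finger pads; the fingertips stand 11 mm ahead of it and the grasp point (between the pads) lies 8 mm behind it; x points along the fingers, y is the direction in which the jaws open and shut, and the axes are right-handed (so a half turn about x gives the same grasp; the last joint's range is limited). The gripper opens to 87 mm and grips with 3 to 60 N. Pads are 19 mm wide; open, the fingers measure 117 mm over their backs; the gripper's body (75 mm by 190 mm) begins 51 mm behind the grasp point.
Start: joints at [-78.123, 30.224, 82.088, -0, 67.689, -10.227], TCP at [0.235, -0.579, 0.234] pointing down, gripper open.
Joint ranges: [-176.69, 176.69], [-43.24, 126.21], [12.49, 139.97], [-82, 262], [0, 151.66], [-163.58, 163.58]. Speed limits (degrees/s): [159.86, 159.86, 180, 180, 180, 180].

### API

Orientations are given as a 3x3 rotation matrix whose columns are the frame's x, y, z axes.
In Python, from rig import bot gives the robot as it stands.
- The arm moves only by the shell command python3 -m inch 'ROWS' [OPENING]. ROWS is a JSON object of lists of equal length, an entry for each row: "dp": the shift along the tool's x, y, z in mm, a list of three; "yaw": the turn about the tool's x in degrees. In form: {"dp": [[tx, ty, tz], ...], "yaw": [yaw, ...]}. A call has 1 to 20 rows; each row shifts and turns the commanded pose from where the row before left it, along the tool's axes as they then stand; what a row does not reach is not made up. A row lasts 1/12 s, in which the tool goes at most 41.7 mm and 7.16 degrees, less where a joint would pass 70% of its speed; a pose out of reach is approached as far as the arm can. A call is refused whole if a number of a shift passes 41.7 or a number of a turn 7.16, either way. A call with a gripper value outside its range is refused whole. OPENING is the finger opening in mm, from 0 to 87, set as the call begins (- or left out, the last holds). The fingers move at their own pace and stop on an object; the grip force is fixed at half the most. Time passes only in rows, so rows that do not move let the fingers close. It gives the time, the measured TCP pose, the force and the opening at its end, in the units of the state.
- bot.read_state(): the state, without advancing time (a new reading comes with each control period).
- bot.capture(name): name is "scene" or "top" or "wrist"; returns a dict with "color" (480x640x3 uint8, red, green, blue), "intrinsics" (3x3 intrinsics, pixels), "pose" (4x4, takes a point from camera to world coordinates). Camera axes: x right, y down, z forward; pixel columns grow to the right and rows downward; lengths in m; the calibration is good to about 2 mm. A picture is of the moment at which its call begins. There is no depth.
- bot.hand_in(): hands the job in, once; it reports no verdict.
The state is a dict: "time_s": time; "joint_positions": joint angles; "qvel": joint speeds; "tau": joint torques, N m; "position": TCP position; "tcp_rot": TCP orientation; "force": force on the tool from outside, world axes, zero at the start; "moment": the same for the moment, N m; "opening": opening from 0.0 (shut) to 1.0 (fully open).
Only numpy, scipy, OpenCV 4.12 (cv2) and the standard library are available. Lean on these libraries where they do the work, as an engineer would, in place of code of your own. Each camera call takes 0.05 s, during which the arm holds its last target.

### The job

Load the loose tray of doughnuts into the empty bay of the display: bring it square in front of the bay, then slide it along the counter between the flared guides, pushing gently so that they centre it, past the two spring catches and up to the rubber bumpers, until both catches have snapped back in behind its near corners. Never ram or force it, keep every doughnut flat in its place on the tray, leave everything else on the counter where it stands, and let go.

Things in the scene. Friction and masses are not known exactly. Their poses are not given: they have to be found in the camera images.
- tray_center (a point): Centre of the loose white tray, 14 mm above its underside. Tray 165 mm deep (its x) by 210 mm wide (its y), 28 mm high, floor 4 mm thick, corners rounded to 14 mm, with a round rolled rim 9 mm thick all along its top. About 0.35 kg (0.27 to 0.45), plus 55 g per doughnut; slides on the counter. Its +x side goes in first, its -x side stays towards the robot; z up.
- tray_near (a point): Middle of the tray's near rim (its -x side), on the rim's centre line, 78 mm from the tray's centre and 23.5 mm above the counter. A 4 mm wall stands below the rim. The tray's floor is bare for 21 mm to either side of this point's line, so the rim can be pinched here from above; outside, the rim can be pushed anywhere.
- bay: The empty bay, beside a like bay that already holds a tray. Origin: planned place of the loaded tray's centre, on the counter (z = 0); x runs along the lane away from the robot (the way to push), y left, z up. The bay's steel guide frame (guides, catches, bumpers) is clamped by hand in slots: all of it sits up to 25 mm off along x and up to 14 mm off along y, parallel to the plan, and does not shift under a push.
- bay_mouth (a point): Planned middle of the bay's mouth, on the counter, 132 mm before the bay's origin. Here the two flared lead-ins are 259 mm apart at their tips; they close at 30 degrees over 40 mm to two straight rails 213 mm apart (1.5 mm free each side of the tray). Polished steel, 30 mm high. The true mouth is off by as much as the guide frame is.
- bay_gate (a point): Planned middle of the line between the two spring catches, on the counter, 83 mm before the bay's origin; the loaded tray's near rim lies about here. Two rubber bumpers (5 N per mm, 8 mm at most) at the far end of the lane, 165.5 mm further on, just meet the tray's far rim when it is home. Both are off their planned place by as much as the guide frame is.
- catch_left (a joint): Left (+y) spring catch: a 12 mm upright white roller standing into the lane 83 mm before the home centre, between lead-in and rail. Value in m: 0 sprung in, about 0.006 while the tray's side pushes it out, back to 0 (0.001 at most) once snapped in behind the tray's near corner. Spring 2 N in, 3 N out: both together resist the tray's front with about 5 N, besides the tray's sliding friction.
- catch_right (a joint): Right (-y) spring catch, the mirror image of the left one, with the same values.
- doughnut0_center (a point): Centre of the left near (-x, +y) ring doughnut on the tray, 70 mm across and 30 mm high, loose, lying -34 mm (x), +56 mm (y) from the tray's centre; half-way up.
- doughnut1_center (a point): Centre of the right near ring doughnut on the tray, 70 mm across and 30 mm high, loose, lying -34 mm (x), -56 mm (y) from the tray's centre; half-way up.
- doughnut2_center (a point): Centre of the left far ring doughnut on the tray, 70 mm across and 30 mm high, loose, lying +38 mm (x), +46 mm (y) from the tray's centre; half-way up.
- doughnut3_center (a point): Centre of the right far ring doughnut on the tray, 70 mm across and 30 mm high, loose, lying +38 mm (x), -46 mm (y) from the tray's centre; half-way up.
- tongs: Bystander: steel serving tongs, about 200 mm long and 80 mm wide, lying on the counter; origin under the middle.
- cups: Bystander: upside-up stack of paper cups, 90 mm across, 128 mm high; origin under the middle.
- shaker: Bystander: sugar shaker, 66 mm across, 138 mm high; origin under the middle.
- napkins: Bystander: napkin dispenser, 100 x 140 x 117 mm; origin under the middle.
- mug: Bystander: white mug, 82 mm across, 92 mm high, handle at its +y; origin under the middle.
- scoop: Bystander: serving spatula with a black handle, about 210 mm long and 70 mm wide, lying flat; origin near the middle, underneath.

How it is judged (in metres and radians):
On the way, in this order (a step that is already met when the one before it is completed fails the run):
1. the tray, square in the bay, is sliding between the catches and holds both of them pushed out (value of joint each of catch_left, catch_right above 0.0035 m and angle between the x axis of tray_center and the x axis of bay, either way round below 0.08 rad), for 0.1 s.
2. the tray is home: both catches have snapped in behind its near corners (x of tray_center in the frame of bay between -0.036 and 0.036 m and y of tray_center in the frame of bay between -0.019 and 0.019 m and height (world z) of tray_center below 0.018 m and angle between tray_center's own z axis and vertical below 0.05 rad and angle between the x axis of tray_center and the x axis of bay, either way round below 0.06 rad and value of joint each of catch_left, catch_right below 0.002 m), for 0.2 s.
At the end, for the whole second after the job is handed in: The tray stands at rest, flat on the counter and square in the empty bay (its centre within 36 mm along and 19 mm across the planned place, turned less than 3.4 degrees), both catches are sprung in behind it (each reads under 2 mm), and the four doughnuts lie flat on the tray's floor (all of step 2 and linear speed of tray below 0.01 m/s and angle between each of doughnut0_center, doughnut1_center, doughnut2_center, doughnut3_center's own z axis and vertical below 0.12 rad and height (world z) of each of doughnut0_center, doughnut1_center, doughnut2_center, doughnut3_center below 0.024 m); the robot touches nothing.
It fails at once if the tray is rammed or forced: it presses on the bay's guides, catches or bumpers with more than 25 N (contact force between tray and bay above 25 N).
It fails at once if a doughnut is tipped, lifted or shifted more than 20 mm on its tray (angle between any of doughnut0_center, doughnut1_center, doughnut2_center, doughnut3_center's own z axis and vertical above 0.35 rad or height (world z) of any of doughnut0_center, doughnut1_center, doughnut2_center, doughnut3_center above 0.06 m or x of any of doughnut0_center, doughnut1_center in the frame of tray_center above -0.014 m or x of any of doughnut0_center, doughnut1_center in the frame of tray_center below -0.054 m or y of doughnut0_center in the frame of tray_center above 0.076 m or y of doughnut0_center in the frame of tray_center below 0.036 m or y of doughnut1_center in the frame of tray_center above -0.036 m or y of doughnut1_center in the frame of tray_center below -0.076 m or x of any of doughnut2_center, doughnut3_center in the frame of tray_center above 0.0575 m or x of any of doughnut2_center, doughnut3_center in the frame of tray_center below 0.0175 m or y of doughnut2_center in the frame of tray_center above 0.066 m or y of doughnut2_center in the frame of tray_center below 0.026 m or y of doughnut3_center in the frame of tray_center above -0.026 m or y of doughnut3_center in the frame of tray_center below -0.066 m).
It fails at once if something else on the counter is moved more than 15 mm (distance of any of tongs, cups, shaker, napkins, mug, scoop from where it was at the start of the episode above 0.015 m).
It also fails if it takes over 72 s, if anything falls off the work surface, if the arm or the gripper's body presses on something with over 40 N, if the wrist force passes 120 N, or if a joint passes its speed limit or range.

## Working session

There is one attempt and no reset: what is moved stays moved. The work goes in short steps, Python scripts to look and compute and a shell command to move; the robot and the scene stay as the last step left them, time stands still between calls to the robot, and variables do not carry over. Pictures are saved under pics/ and viewed, and the job is handed in when it is done.

```bash
ls; mkdir -p pics
python3 - <<'E'
from rig import bot
import cv2,numpy as np
s=bot.read_state();print(s)
for n in("scene","top","wrist"):
    c=bot.capture(n);cv2.imwrite(f"pics/{n}0.png",c["color"][:,:,::-1]);print(n,c["intrinsics"].tolist(),np.round(c["pose"],4).tolist())
E
```

```text
pics
{'time_s': 0.0, 'joint_positions': array([-7.81222137e+01,  3.02784259e+01,  8.21574322e+01,  7.48874905e-04,
        6.76857415e+01, -1.02284096e+01]), 'qvel': array([-0.04495878, -0.04142921,  0.10189074,  0.10219925,  0.05993805,
        0.06650157]), 'tau': array([ 9.01860421e-04, -4.40040350e+01, -1.76589060e+01,  6.33337093e-02,
        5.82813146e-02, -1.78158416e-04]), 'position': array([ 0.23507556, -0.57834993,  0.23257156]), 'tcp_rot': array([[-4.24991488e-04,  3.76319402e-01, -9.26489896e-01],
       [ 2.07935826e-03, -9.26487644e-01, -3.76319441e-01],
       [-9.99997748e-01, -2.08643697e-03, -3.88753494e-04]]), 'force': array([-0.29963814, -0.38916623,  0.37771101]), 'moment': array([-0.01759026,  0.01443504, -0.01384823]), 'opening': 0.9984998649232468}
scene [[470.3699307957632, 0.0, 319.2005605997515], [0.0, 470.3699307957632, 240.92848604958812], [0.0, 0.0, 1.0]] [[0.8858, 0.3958, -0.2423, 0.8667], [0.4641, -0.7581, 0.4582, -0.5558], [-0.0023, -0.5183, -0.8552, 1.007], [0.0, 0.0, 0.0, 1.0]]
top [[568.9285758794445, 0.0, 315.481185895056], [0.0, 568.9285758794445, 235.08541970213895], [0.0, 0.0, 1.0]] [[-0.024, -0.9834, 0.18, 0.2885], [-0.9997, 0.0244, 0.0002, -0.0395], [-0.0046, -0.18, -0.9837, 1.762], [0.0, 0.0, 0.0, 1.0]]
wrist [[401.76903696051767, 0.0, 316.3811390052895], [0.0, 401.76903696051767, 236.99664949058908], [0.0, 0.0, 1.0]] [[0.3771, -0.885, -0.273, 0.3089], [-0.9262, -0.3611, -0.1087, -0.5485], [-0.0024, 0.2938, -0.9559, 0.3834], [0.0, 0.0, 0.0, 1.0]]
```

View pics/scene0.png

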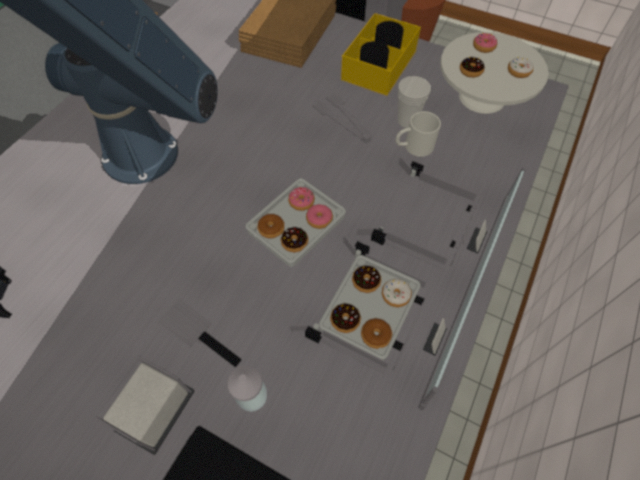

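View pics/top0.png

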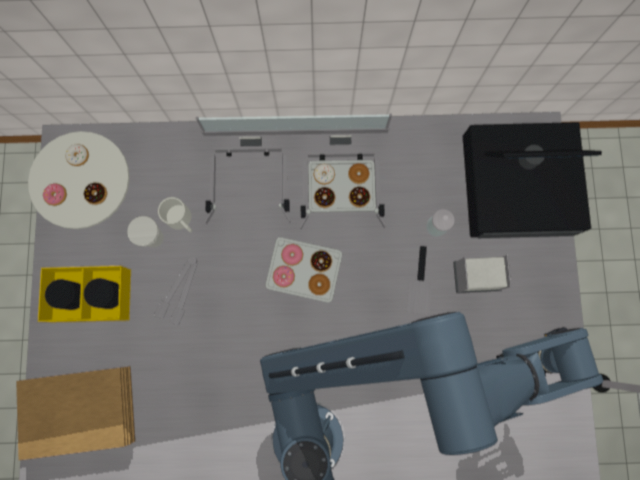

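View pics/wrist0.png

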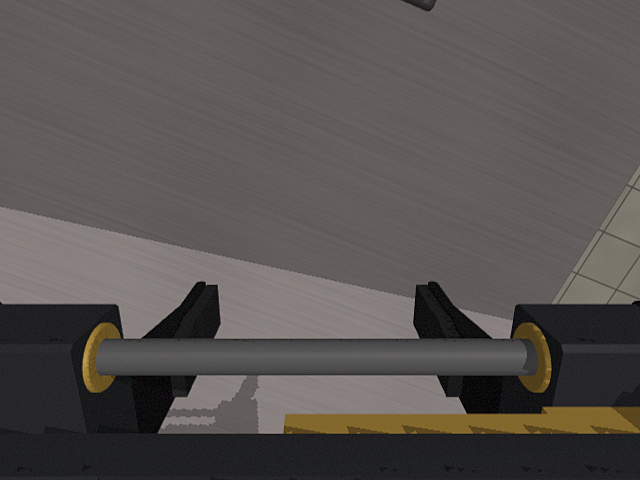

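Run:
```python
import cv2
a=cv2.imread("pics/top0.png");cv2.imwrite("pics/top0z.png",cv2.resize(a[130:310,180:400],None,fx=3.4,fy=3.3,interpolation=cv2.INTER_CUBIC))
a=cv2.imread("pics/scene0.png");cv2.imwrite("pics/scene0z.png",cv2.resize(a[140:290,230:500],None,fx=2.9,fy=2.9,interpolation=cv2.INTER_CUBIC))
```

```text
(no output)
```

View pics/top0z.png

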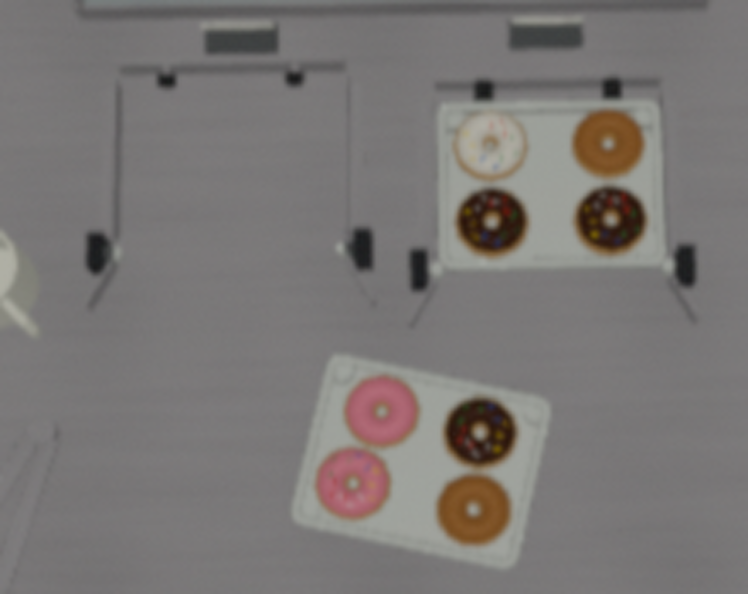

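View pics/scene0z.png

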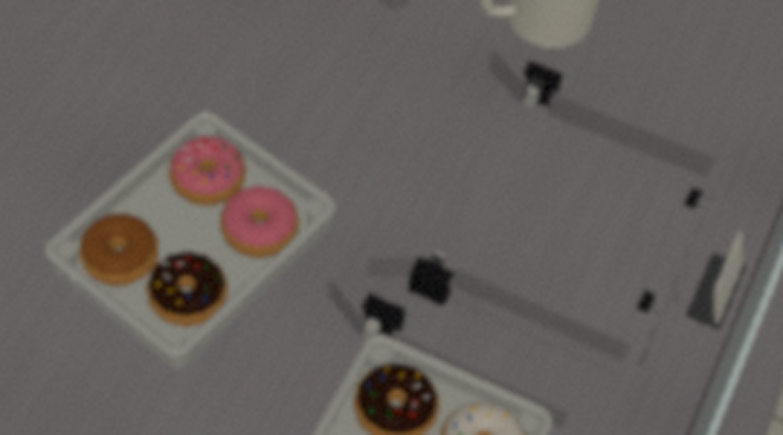

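```bash
cat > h.py <<'E'
import numpy as np,cv2
from rig import bot
def ray(c,uv,z):
    K=np.array(c["intrinsics"]);T=np.array(c["pose"]);uv=np.atleast_2d(uv).astype(float)
    d=np.c_[(uv[:,0]-K[0,2])/K[0,0],(uv[:,1]-K[1,2])/K[1,1],np.ones(len(uv))]@T[:3,:3].T
    o=T[:3,3];return o+d*((z-o[2])/d[:,2])[:,None]
def proj(c,p):
    K=np.array(c["intrinsics"]);T=np.array(c["pose"]);q=(np.atleast_2d(p)-T[:3,3])@T[:3,:3];q=q@K.T
    return q[:,:2]/q[:,2:]
E
python3 - <<'E'
from h import *
c=bot.capture("top");im=c["color"].astype(int)
z=lambda l:[(180+a/3.4,130+b/3.3) for a,b in l]
print("rollers",ray(c,z([(117,252),(341,248)]),.03).round(4).tolist())
print("bumpers",ray(c,z([(167,80),(294,78)]),.02).round(4).tolist())
print("rails",ray(c,z([(119,85),(117,235),(348,80),(348,230)]),.03).round(4).tolist())
print("tips",ray(c,z([(90,307),(374,304)]),.03).round(4).tolist())
hsv=cv2.cvtColor(c["color"],cv2.COLOR_RGB2HSV)
print(hsv[268,300],hsv[300,300],hsv[230,300])
m=((hsv[:,:,2]>150)&(hsv[:,:,1]<40)).astype(np.uint8);m[:225]=0;m[310:]=0;m[:,:250]=0;m[:,350:]=0
cs,_=cv2.findContours(m,cv2.RETR_EXTERNAL,cv2.CHAIN_APPROX_NONE);k=max(cs,key=cv2.contourArea).reshape(-1,2)
P=ray(c,k,.024)[:,:2];r=cv2.minAreaRect((P*1000).astype(np.float32));print(r)
# doughnuts
for n,p in dict(d0=(353,483),d1=(474,510),d2=(382,411),d3=(480,432)).items(): print(n,ray(c,z([p]),.034).round(4).tolist())
E
```

```text
rollers [[0.7046, 0.2745, 0.03], [0.7033, 0.0685, 0.03]]
bumpers [[0.8769, 0.2306, 0.02], [0.8759, 0.1111, 0.02]]
rails [[0.8697, 0.2739, 0.03], [0.7211, 0.2746, 0.03], [0.8692, 0.0598, 0.03], [0.7207, 0.0618, 0.03]]
tips [[0.652, 0.2988, 0.03], [0.6484, 0.039, 0.03]]
[ 45  10 161] [165   4 119] [  0   2 118]
((501.1976318359375, -0.34188079833984375), (205.91921997070312, 159.96961975097656), 75.96472930908203)
d0 [[0.4793, 0.0603, 0.034]]
d1 [[0.4517, -0.0475, 0.034]]
d2 [[0.5458, 0.0332, 0.034]]
d3 [[0.5239, -0.0547, 0.034]]
```

```bash
python3 -m inch '{"dp":[[0,0,0],[0,0,0],[0,0,0],[0,0,0],[0,0,0],[0,0,0],[0,0,0],[0,0,0]],"yaw":[-6.8,-6.8,-6.8,-6.8,-6.8,-6.8,-6.8,-6.3]}' 44
python3 -m inch '{"dp":[[0,2,-31.2],[0,2,-31.2],[0,2,-31.2],[0,2,-31.2],[0,2,-31.2],[0,2,-31.2],[0,2,-31.2],[0,2,-31.2],[0,2,-31.2],[0,2,-31.2],[0,2,-31.2],[0,2,-31.2],[0,2,-31.2],[0,2,-31.2],[0,2,-31.2],[0,2,-31.2],[0,2,-31.2],[0,2,-31.2],[0,2,-31.2],[0,2,-31.2]],"yaw":[0,0,0,0,0,0,0,0,0,0,0,0,0,0,0,0,0,0,0,0]}'
python3 -m inch '{"dp":[[0,0,0],[0,0,0],[0,0,0]],"yaw":[0,0,0]}'
python3 - <<'E'
from h import *
s=bot.read_state();print(s["joint_positions"].round(1),s["tcp_rot"].round(3).tolist())
c=bot.capture("wrist");cv2.imwrite("pics/w1.png",c["color"][:,:,::-1]);np.savez("w1.npz",**c)
E
```

```text
time_s: 0.87
position: [0.2351, -0.5788, 0.2333]
tcp_rot: [[-0.0, 0.972, -0.236], [0.001, -0.236, -0.972], [-1.0, -0.0, -0.001]]
force: [0.2, -0.4, 0.7]
opening: 0.531
time_s: 2.53
position: [0.4251, 0.0183, 0.2337]
tcp_rot: [[0.0, 0.97, -0.242], [-0.0, -0.242, -0.97], [-1.0, 0.0, 0.0]]
force: [0.6, -1.1, 0.4]
opening: 0.508
time_s: 2.78
position: [0.4247, 0.0165, 0.2335]
tcp_rot: [[-0.0, 0.971, -0.241], [-0.0, -0.241, -0.971], [-1.0, -0.0, 0.001]]
force: [-0.1, -0.1, -0.2]
opening: 0.51
[-12.9  14.8 109.4  -0.   55.8   1.1] [[-0.0, 0.971, -0.241], [-0.0, -0.241, -0.971], [-1.0, -0.0, 0.001]]
```

View pics/w1.png

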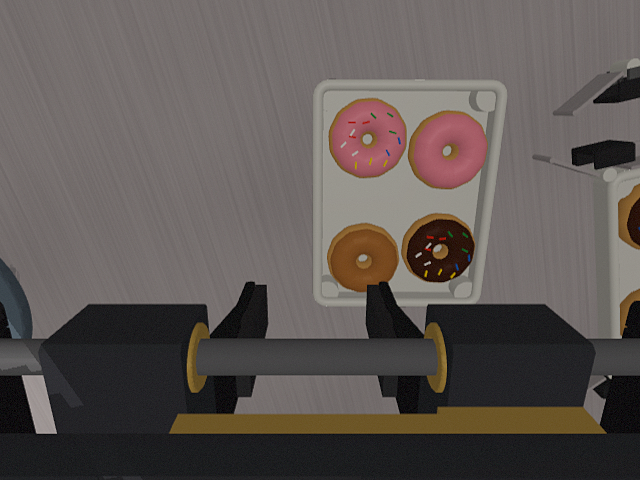

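```bash
cat >> h.py <<'E'
def tray(c,box,z=.0235,vmin=150):
    hsv=cv2.cvtColor(c["color"],cv2.COLOR_RGB2HSV)
    m=((hsv[:,:,2]>vmin)&(hsv[:,:,1]<40)).astype(np.uint8)
    b=np.zeros_like(m);b[box[1]:box[3],box[0]:box[2]]=1;m*=b
    m=cv2.morphologyEx(m,cv2.MORPH_OPEN,np.ones((3,3),np.uint8))
    cs,_=cv2.findContours(m,cv2.RETR_EXTERNAL,cv2.CHAIN_APPROX_NONE);k=max(cs,key=cv2.contourArea).reshape(-1,2)
    return k,m
E
python3 - <<'E'
from h import *
c=dict(np.load("w1.npz"))
hsv=cv2.cvtColor(c["color"],cv2.COLOR_RGB2HSV);print(hsv[200,300],hsv[200,318],hsv[200,326],hsv[200,488],hsv[85,400])
k,m=tray(c,(280,60,530,320),vmin=135);print(cv2.boundingRect(k))
P=ray(c,k,.0235)[:,:2]*1000
r=cv2.minAreaRect(P.astype(np.float32));print(r)
# near edge fit: left edge pixels rows 110..280
L=np.array([k[k[:,1]==v,0].min() for v in range(110,280)]);pl=ray(c,np.c_[L-.5,np.arange(110,280)],.0235)
f=np.polyfit(pl[:,1],pl[:,0],1);print("near edge x=",f,"yaw",-np.degrees(np.arctan(f[0])))
R=np.array([k[k[:,1]==v,0].max() for v in range(110,280)]);pr=ray(c,np.c_[R+.5,np.arange(110,280)],.0235)
g=np.polyfit(pr[:,1],pr[:,0],1);print("far",g)
U=np.array([k[k[:,0]==u,1].min() for u in range(340,480)]);pu=ray(c,np.c_[np.arange(340,480),U-.5],.0235);q=np.polyfit(pu[:,0],pu[:,1],1);print("left",q)
y=0.;print("top view tray",)
for uv in [(367,139),(363,260),(447,151),(440,250)]: print(ray(c,uv,.034).round(4))
E
```

```text
[  9  16 115] [ 23  20 151] [ 18  17 153] [ 26  14 148] [ 22  18 152]
(322, 91, 174, 184)
((503.3608093261719, 12.838005065917969), (166.5171356201172, 146.5503387451172), 76.09877014160156)Traceback (most recent call last):
  File "<stdin>", line 8, in <module>
    return umr_minimum(a, axis, None, out, keepdims, initial, where)
ValueError: zero-size array to reduction operation minimum which has no identity
```

```bash
sed -i 's/cv2.MORPH_OPEN,np.ones((3,3)/cv2.MORPH_CLOSE,np.ones((9,9)/' h.py
python3 - <<'E'
from h import *
c=dict(np.load("w1.npz"))
k,m=tray(c,(280,60,530,312),vmin=132);print(cv2.boundingRect(k))
L=np.array([k[k[:,1]==v,0].min() for v in range(110,280)]);pl=ray(c,np.c_[L-.5,np.arange(110,280)],.0235)
f=np.polyfit(pl[:,1],pl[:,0],1);print("near edge x=",f,"yaw",-np.degrees(np.arctan(f[0])),np.std(np.polyval(f,pl[:,1])-pl[:,0]))
R=np.array([k[k[:,1]==v,0].max() for v in range(110,280)]);pr=ray(c,np.c_[R+.5,np.arange(110,280)],.0235)
g=np.polyfit(pr[:,1],pr[:,0],1);print("far",g,np.std(np.polyval(g,pr[:,1])-pr[:,0]))
U=np.array([k[k[:,0]==u,1].min() for u in range(340,480)]);pu=ray(c,np.c_[np.arange(340,480),U-.5],.0235);q=np.polyfit(pu[:,0],pu[:,1],1);print("left",q)
th=-np.arctan(f[0]);ex=np.array([np.cos(th),np.sin(th)]);ey=np.array([-ex[1],ex[0]])
n=(pl[:,:2]@ex).mean();fa=(pr[:,:2]@ex).mean();le=(pu[:,:2]@ey).mean();print("depth",fa-n,"n,fa,le",n,fa,le)
print("centre",ex*(n+.0825)+ey*(le-.105),"nearrim",ex*(n+.0045)+ey*(le-.105))
for uv in [(367,139),(363,260),(447,151),(440,250)]: print(ray(c,uv,.034).round(4))
E
```

```text
(313, 79, 194, 228)
near edge x= [0.25043612 0.41552989] yaw -14.059759045670633 8.197294011958832e-17
far [0.25075535 0.58538086] 0.0002709549097871596
left [-0.24721943  0.232444  ]
depth 0.1647584491936046 n,fa,le 0.403081804868888 0.5678402540624926 0.2271189555038922
centre [5.00701989e-01 4.96402063e-04] nearrim [0.42503864 0.01944524]
[[0.4794 0.0645 0.034 ]]
[[ 0.4535 -0.0417  0.034 ]]
[[0.5439 0.0383 0.034 ]]
[[ 0.5244 -0.0492  0.034 ]]
```

```bash
python3 -m inch '{"dp":[[20,0,-3],[30,0,0],[30,0,0],[30,0,0],[30,0,0],[25,0,0],[20,0,0],[12,0,0],[8,0,0],[5,0,0],[0,0,0],[0,0,0]],"yaw":[0,0,0,0,0,0,0,0,0,0,0,0]}'
python3 - <<'E'
from h import *
s=bot.read_state()
c=bot.capture("wrist");cv2.imwrite("pics/w2.png",c["color"][:,:,::-1])
E
```

```text
time_s: 3.83
position: [0.4259, 0.0191, 0.0239]
tcp_rot: [[0.001, 0.97, -0.243], [-0.0, -0.243, -0.97], [-1.0, 0.001, 0.0]]
force: [0.2, -0.4, -1.5]
opening: 0.502
```

View pics/w2.png

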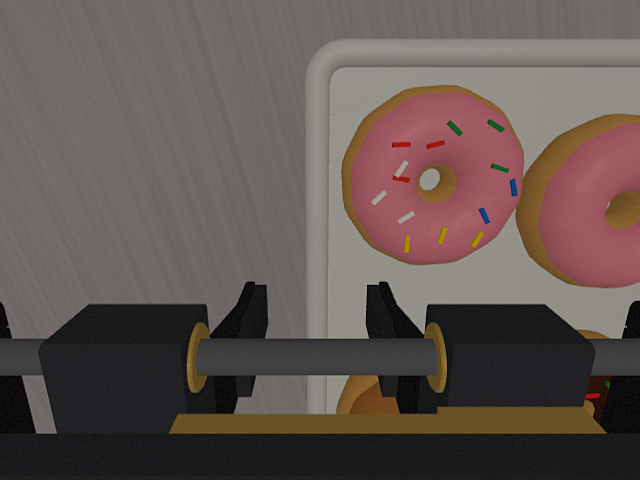

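```bash
python3 -m inch '{"dp":[[3,0,0],[2,0,0],[0,0,0]],"yaw":[0,0,0]}'
python3 -m inch '{"dp":[[0,0,0],[0,0,0],[0,0,0],[0,0,0],[0,0,0],[0,0,0],[0,0,0],[0,0,0]],"yaw":[0,0,0,0,0,0,0,0]}' 0
python3 - <<'E'
from h import *
c=bot.capture("wrist");cv2.imwrite("pics/w3.png",c["color"][:,:,::-1])
E
```

```text
time_s: 4.13
position: [0.4259, 0.0197, 0.0188]
tcp_rot: [[0.001, 0.97, -0.242], [-0.0, -0.242, -0.97], [-1.0, 0.001, -0.0]]
force: [-0.7, 0.6, 0.5]
opening: 0.503
time_s: 4.8
position: [0.4259, 0.0197, 0.0186]
tcp_rot: [[0.0, 0.97, -0.242], [-0.0, -0.242, -0.97], [-1.0, 0.0, -0.0]]
force: [-0.4, -0.3, 0.8]
opening: 0.09
```

View pics/w3.png

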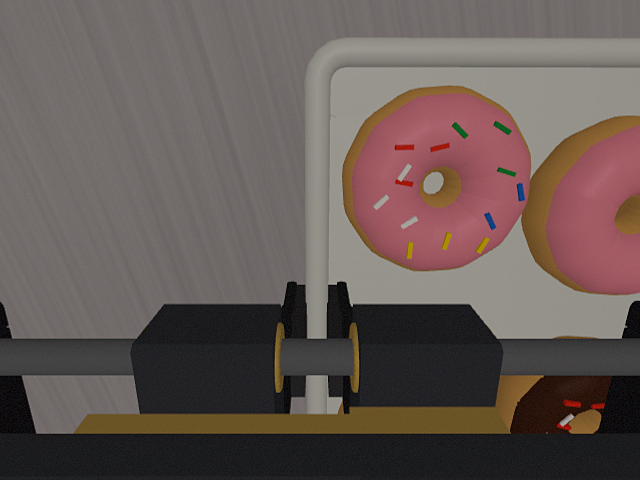

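```bash
python3 -m inch '{"dp":[[0,0,0],[0,0,0],[0,0,0],[0,0,0],[0,0,0],[0,0,0],[0,0,0],[0,0,0],[0,0,0],[0,0,0],[0,0,0],[0,0,0],[0,0,0],[0,0,0]],"yaw":[-0.5,-1,-1.3,-1.3,-1.3,-1.3,-1.3,-1.3,-1.3,-1.3,-1.1,-0.7,-0.3,0]}'
python3 - <<'E'
from h import *
c=bot.capture("wrist");cv2.imwrite("pics/w4.png",c["color"][:,:,::-1])
E
```

```text
time_s: 6.02
position: [0.4257, 0.0197, 0.0186]
tcp_rot: [[0.0, 1.0, 0.0], [-0.0, 0.0, -1.0], [-1.0, 0.0, 0.0]]
force: [-0.0, -1.8, 0.9]
opening: 0.093
```

View pics/w4.png

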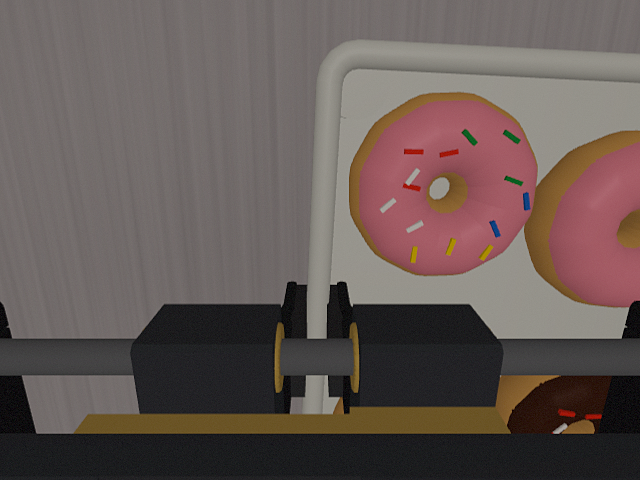

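```bash
python3 -m inch '{"dp":[[0,0,-2],[0,1,-4],[0,2,-6],[0,2,-7],[0,2,-7.5],[0,2,-7.5],[0,2,-7.5],[0,2,-7.5],[0,2,-7.5],[0,2,-7.5],[0,2,-7.5],[0,2,-7.5],[0,2,-7.5],[0,2,-7.5],[0,2,-7.5],[0,2,-7.5],[0,2,-7.5],[0,2,-7.5],[0,2,-7.5],[0,1,-5]],"yaw":[-0.3,-0.3,-0.3,-0.3,-0.3,-0.3,-0.3,-0.3,-0.3,-0.3,-0.3,-0.3,-0.3,0,0,0,0,0,0,0]}'
python3 -m inch '{"dp":[[0,1,-5],[0,0,-3],[0,0,-1],[0,0,0],[0,0,0]],"yaw":[0,0,0,0,0]}'
python3 - <<'E'
from h import *
c=bot.capture("wrist");cv2.imwrite("pics/w5.png",c["color"][:,:,::-1]);np.savez("w5.npz",**c)
c=bot.capture("top");np.savez("t5.npz",**c);a=c["color"][:,:,::-1]
cv2.imwrite("pics/t5.png",cv2.resize(a[130:310,180:400],None,fx=3.4,fy=3.3,interpolation=cv2.INTER_CUBIC))
E
```

```text
time_s: 7.73
position: [0.4555, 0.1587, 0.0186]
tcp_rot: [[0.0, 0.998, 0.069], [0.0, 0.069, -0.998], [-1.0, 0.0, -0.0]]
force: [-0.5, -3.6, 1.9]
opening: 0.092
time_s: 8.15
position: [0.456, 0.1671, 0.0186]
tcp_rot: [[0.001, 0.998, 0.068], [0.001, 0.068, -0.998], [-1.0, 0.001, -0.001]]
force: [0.4, -0.0, 0.1]
opening: 0.09
```

View pics/w5.png

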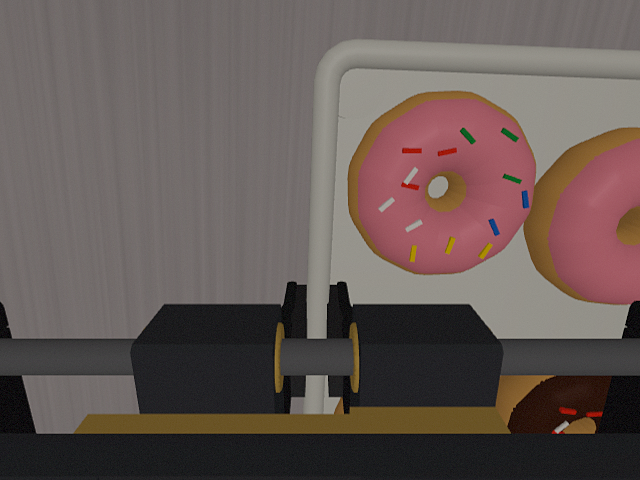

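View pics/t5.png

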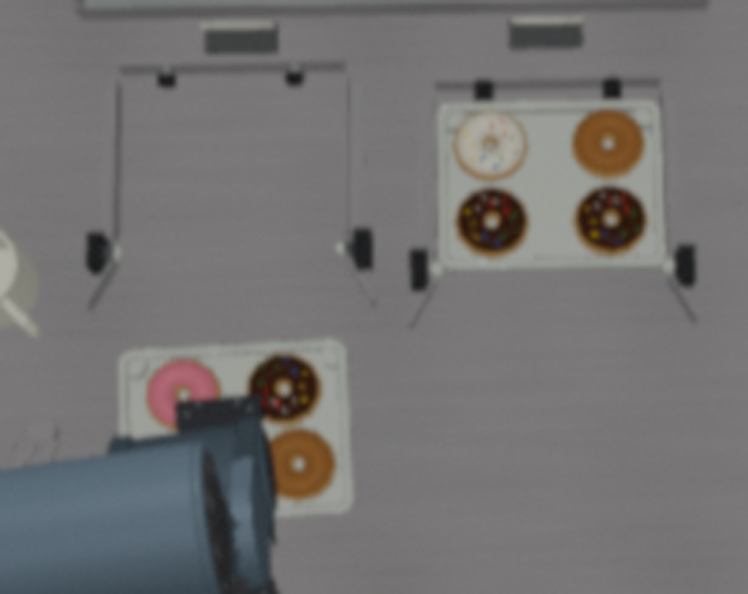

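```bash
cat > m.py <<'E'
from h import *
import sys
def wyaw(c,z=.0235):
    hsv=cv2.cvtColor(c["color"],cv2.COLOR_RGB2HSV).astype(int)
    V=cv2.GaussianBlur(hsv[:,:,2].astype(np.float32),(5,5),0)
    g=V[:,1:]-V[:,:-1]
    pts=[]
    for v in range(100,280,3):
        u=280+np.argmax(g[v,280:350]);pts.append((u+1,v))
    p=ray(c,pts,z);f=np.polyfit(p[:,1],p[:,0],1);e=np.polyval(f,p[:,1])-p[:,0];k=abs(e)<2*e.std()+1e-6;f=np.polyfit(p[k,1],p[k,0],1)
    return -np.degrees(np.arctan(f[0])),f,e[k].std()
def edge(G,pts):
    return np.array(pts,float)
def top(c,far_v,near_v,cu):
    V=cv2.cvtColor(c["color"],cv2.COLOR_RGB2GRAY).astype(float)
    def sub(line,thr):  # first upward crossing
        i=np.argmax(line>thr);return i-1+(thr-line[i-1])/(line[i]-line[i-1])
    fa=[(u,far_v[0]+sub(V[far_v[0]:far_v[1],u],140)) for u in range(cu-24,cu+25)]
    return fa,V
E
python3 - <<'E'
from m import *
c=dict(np.load("w5.npz"));print("wrist near",wyaw(c))
c=dict(np.load("t5.npz"));V=cv2.cvtColor(c["color"],cv2.COLOR_RGB2GRAY).astype(int)
print(V[225:245,248]);print(V[245,205:225],V[245,275:292]);print(V[190,205:222],V[190,270:290])
E
```

```text
wrist near (np.float64(1.9123954680799884), array([-0.03339   ,  0.46498765]), np.float64(0.00010597737622936425))
[120 120 120 121 120 119 120 120 123 136 148 147 147 154 157 158 158 158
 158 158]
[118 118 118 118 117 117 118 118 117 128 147 147 140 147 148 148 150 149
 133 118] [153 158 159 155 148 151 147 128 120 120 120 119 120 120 119 118 120]
[118 117 118 118 119 120 119 116 104  94 108 117 118 118 119 120 119] [119 119 119 117 119 117 118 117 118 117 118 115 111 118 121 119 118 119
 118 118]
```

```bash
cat >> m.py <<'E'
def up(l,thr):
    i=int(np.argmax(l>thr));return i-1+(thr-l[i-1])/(l[i]-l[i-1])
def meas(c,v0,v1,vs,ul,ur,us,z=.0235,thr=134):
    V=cv2.cvtColor(c["color"],cv2.COLOR_RGB2GRAY).astype(float)
    F=ray(c,[(u,v0+up(V[v0:v1,u],thr)) for u in us],z)
    L=ray(c,[(ul+up(V[v,ul:],thr),v) for v in vs],z)
    R=ray(c,[(ur-up(V[v,:ur+1][::-1],thr),v) for v in vs],z)
    f=np.polyfit(F[:,1],F[:,0],1);l=np.polyfit(L[:,0],L[:,1],1);r=np.polyfit(R[:,0],R[:,1],1)
    print("far yaw",-np.degrees(np.arctan(f[0])),"x mid",F[:,0].mean(),"at y",F[:,1].mean(),"res",(np.polyval(f,F[:,1])-F[:,0]).std())
    print("left yaw",np.degrees(np.arctan(l[0])),L[:,1].mean(),"right",np.degrees(np.arctan(r[0])),R[:,1].mean(),"mid y",(L[:,1].mean()+R[:,1].mean())/2,"at x",L[:,0].mean())
def rails(c,z=.03):
    V=cv2.cvtColor(c["color"],cv2.COLOR_RGB2GRAY).astype(float)
    for n,a,b in(("L",205,222),("R",274,290)):
        P=[]
        for v in range(160,196):
            w=np.clip(117-V[v,a:b],0,None)
            if n=="R": w=np.clip(117.5-V[v,a:b],0,None)
            if w.sum()>3: P.append((a+(w*np.arange(b-a)).sum()/w.sum(),v))
        p=ray(c,P,z);f=np.polyfit(p[:,0],p[:,1],1);e=np.polyval(f,p[:,0])-p[:,1]
        print(n,len(P),"yaw",np.degrees(np.arctan(f[0])),"y at .75",np.polyval(f,.75),e.std())
E
python3 - <<'E'
from m import *
c=dict(np.load("t5.npz"))
meas(c,225,245,range(240,258),205,292,range(225,273))
rails(c)
E
```

```text
far yaw 1.854229541217434 x mid 0.6160959931569694 at y 0.1689022118764968 res 0.000501885820202906
left yaw 1.337627827353664 0.2748544081896918 right 3.2625802708142038 0.06533790686912305 mid y 0.17009615752940743 at x 0.5722492656528906
L 36 yaw -0.778544463605575 y at .75 0.27663613724923913 0.00039053926827551695
R 36 yaw -2.318450880484151 y at .75 0.06378254201007286 0.0019373750427115822
```

```bash
python3 -m inch '{"dp":[[0,0.5,-0.5],[0,1,-1],[0,1.5,-1],[0,2,-1],[0,2,-1],[0,2,-0.5],[0,2,-0.5],[0,2,-0.5],[0,2,0],[0,1.5,0],[0,1,0],[0,0.5,0],[0,0,0],[0,0,0]],"yaw":[0.2,0.4,0.5,0.5,0.5,0.4,0.3,0.2,0,0,0,0,0,0]}'
cat > look.py <<'E'
from m import *
import sys
n=sys.argv[1];c=bot.capture("wrist");cv2.imwrite(f"pics/w{n}.png",c["color"][:,:,::-1]);print("wrist",wyaw(c)[:2])
c=bot.capture("top");np.savez(f"t{n}.npz",**c);a=c["color"][:,:,::-1]
cv2.imwrite(f"pics/t{n}.png",cv2.resize(a[130:310,180:400],None,fx=3.4,fy=3.3,interpolation=cv2.INTER_CUBIC))
v=[int(x) for x in sys.argv[2:]]
if v: meas(c,v[0],v[0]+20,range(v[1],v[2]),205,292,range(225,273))
E
python3 look.py 6 217 228 250
```

```text
time_s: 9.42
position: [0.4674, 0.1731, 0.0185]
tcp_rot: [[-0.012, 1.0, 0.016], [-0.001, 0.016, -1.0], [-1.0, -0.012, 0.001]]
force: [-8.7, -0.7, 8.8]
opening: 0.086
wrist (np.float64(0.5680457869927259), array([-0.00991459,  0.4724973 ]))
far yaw 0.6420101597946161 x mid 0.6274071044778653 at y 0.16887472157489636 res 0.00041408151897051317
left yaw -74.71828100270439 0.20863258273545837 right 65.6369010221211 0.09544469412180584 mid y 0.1520386384286321 at x 0.6020617353091833
```

View pics/t6.png

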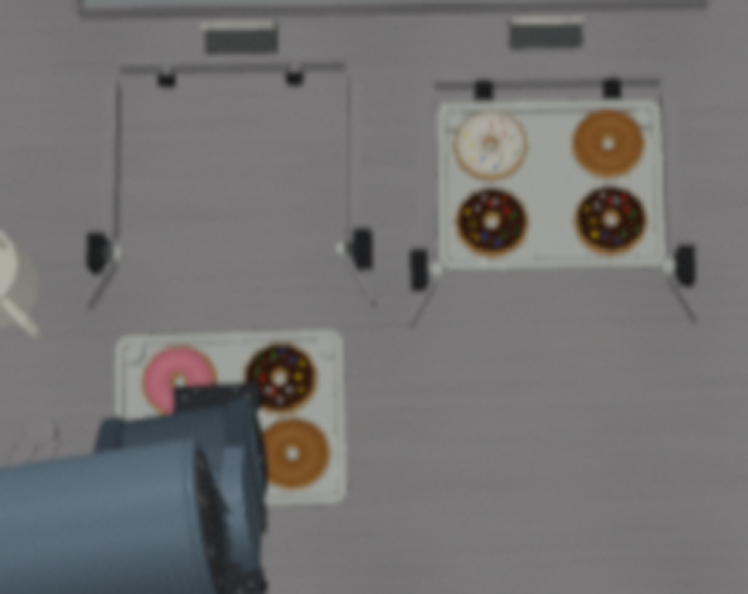

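View pics/w6.png

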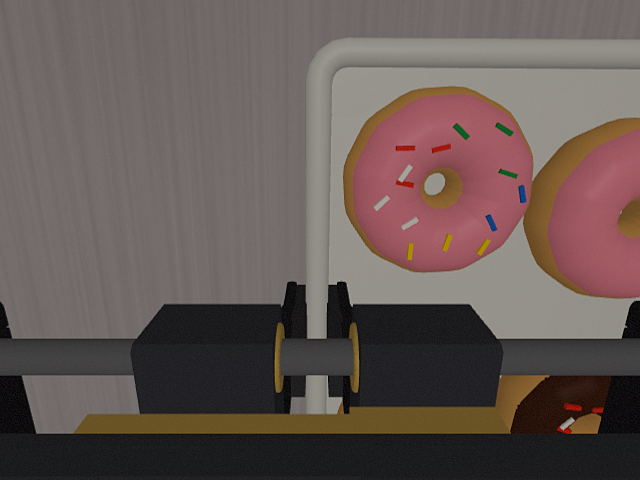

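```bash
python3 -m inch '{"dp":[[0,0,0],[0,0,0],[0,0,0],[0,0,0]],"yaw":[0,0,0,0]}'
python3 - <<'E'
from m import *
c=dict(np.load("t6.npz"));meas(c,219,range and 0 or 0,range(0),0,0,[]) if 0 else None
c=dict(np.load("t6.npz"));V=cv2.cvtColor(c["color"],cv2.COLOR_RGB2GRAY).astype(int)
print(V[240,205:220],V[240,276:290])
meas(c,222,245,range(235,252),207,290,range(225,273))
E
```

```text
time_s: 9.85
position: [0.4674, 0.1731, 0.0185]
tcp_rot: [[-0.012, 1.0, 0.016], [-0.001, 0.016, -1.0], [-1.0, -0.012, 0.001]]
force: [-8.1, -0.8, 10.0]
opening: 0.089
[117 118 118 117 118 117 118 119 130 147 149 141 145 144 142] [157 155 151 153 146 127 118 118 120 120 119 119 118 119]
far yaw 0.6420101597946161 x mid 0.6274071044778653 at y 0.16887472157489636 res 0.00041408151897051317
left yaw 0.27274274926428077 0.2782772061448344 right 0.29821031321921077 0.06935111146568247 mid y 0.17381415880525844 at x 0.589601673863502
```

```bash
python3 -m inch '{"dp":[[0,0,0],[0,0,0],[0,0,0],[0,0,0],[0,0,0],[0,0,0],[-3,0,0],[-10,0,0],[-20,0,0],[-20,0,0],[-15,0,0],[-5,0,0],[0,0,0]],"yaw":[0,0,0,0,0,0,0,0,0,0,0,0,0]}' 40
python3 look.py 7 222 235 252
```

```text
time_s: 10.93
position: [0.4744, 0.1735, 0.0934]
tcp_rot: [[0.004, 1.0, 0.016], [0.001, 0.016, -1.0], [-1.0, 0.004, -0.0]]
force: [1.0, 0.8, -0.9]
opening: 0.459
wrist (np.float64(0.8147135014113328), array([-0.01422039,  0.47379991]))
far yaw 0.6633865513638024 x mid 0.6275206352230257 at y 0.16887433490665957 res 0.0005089251695153994
left yaw 50.75126220383646 0.2677373034233293 right 0.21090346973723711 0.06944609048454001 mid y 0.16859169695393467 at x 0.5893414299993048
```

View pics/w7.png

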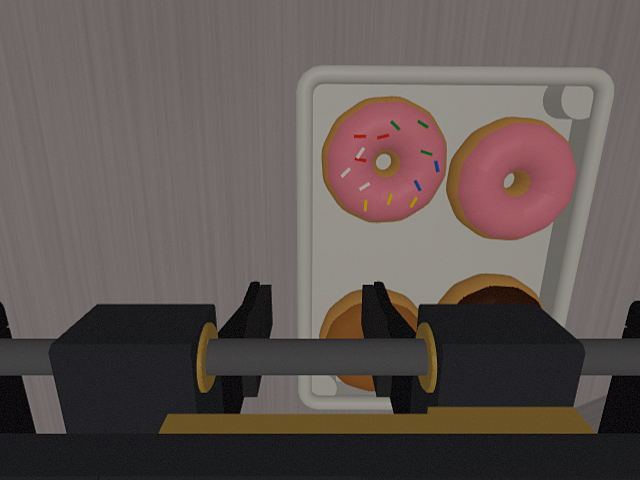

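```bash
python3 -m inch '{"dp":[[0,-10,0],[0,-14,0],[0,-14,0],[0,-4,0],[0,0,0]],"yaw":[0,0,0,0,0]}' 87
python3 -m inch '{"dp":[[0,0,0],[0,0,0],[0,0,0],[0,0,0],[0,0,0],[0,0,0],[0,0,0],[0,0,0],[0,0,0],[0,0,0],[0,0,0],[0,0,0],[0,0,0],[0,0,0]],"yaw":[7,7,7,7,7,7,7,7,7,7,7,7,7,0]}'
python3 -m inch '{"dp":[[0,0,0],[0,0,0]],"yaw":[0,0]}'
python3 look.py 8 222 235 252
```

```text
time_s: 11.45
position: [0.4286, 0.1725, 0.0908]
tcp_rot: [[-0.004, 1.0, 0.016], [-0.001, 0.016, -1.0], [-1.0, -0.004, 0.001]]
force: [0.5, -0.4, -0.2]
opening: 0.754
time_s: 12.62
position: [0.4322, 0.1727, 0.0913]
tcp_rot: [[0.001, -0.004, -1.0], [0.0, -1.0, 0.004], [-1.0, -0.0, -0.001]]
force: [0.4, 0.3, -0.7]
opening: 0.998
time_s: 12.78
position: [0.4317, 0.1727, 0.0914]
tcp_rot: [[0.0, 0.001, -1.0], [0.0, -1.0, -0.001], [-1.0, -0.0, -0.0]]
force: [-0.3, -0.5, 0.3]
opening: 0.998
wrist (np.float64(9.916564881718463), array([-0.17482587,  0.50144613]))
far yaw 0.6350396942086061 x mid 0.6274207490431687 at y 0.16887470660736328 res 0.00049470790132748
left yaw 0.29830811065461915 0.27815770790767047 right 0.3958555050394268 0.06948696796421758 mid y 0.17382233793594404 at x 0.589598715731979
```

View pics/w8.png

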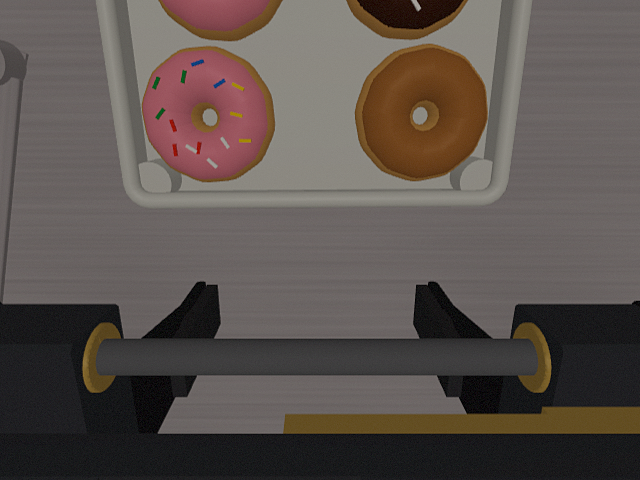

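View pics/t8.png

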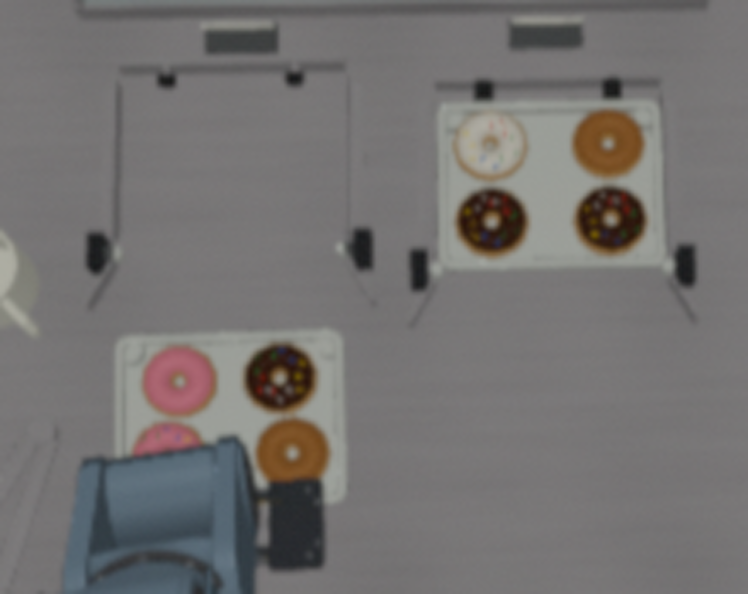

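```bash
python3 -m inch '{"dp":[[10,0,0],[20,0,0],[20,0,0],[12,0,0],[6,0,0],[3,0,0],[0,0,0],[0,0,-3],[0,0,-4],[0,0,-3],[0,0,0],[0,0,0]],"yaw":[0,0,0,0,0,0,0.5,0,0,0,0,0]}'
python3 -m inch '{"dp":[[0,0,-2],[0,0,-2],[0,0,-2],[0,0,-2],[0,0,-2],[0,0,-2],[0,0,0],[0,0,0]],"yaw":[0,0,0,0,0,0,0,0]}'
python3 look.py 9 220 235 252
```

```text
time_s: 13.88
position: [0.442, 0.1726, 0.021]
tcp_rot: [[0.001, -0.01, -1.0], [0.0, -1.0, 0.01], [-1.0, -0.0, -0.001]]
force: [0.5, -0.7, 0.1]
opening: 0.999
time_s: 14.55
position: [0.4517, 0.1724, 0.0204]
tcp_rot: [[-0.003, -0.01, -1.0], [-0.0, -1.0, 0.01], [-1.0, 0.0, 0.003]]
force: [-2.8, 0.8, 1.7]
opening: 1.0
wrist (np.float64(3.9697554308715413), array([-0.06939638,  0.5158387 ]))
far yaw 0.5278215952394956 x mid 0.6278020175006368 at y 0.1688739992230813 res 0.0005161327977283296
left yaw 0.30233784973138594 0.2780834731270375 right 0.2911537345552976 0.06932819073857507 mid y 0.1737058319328063 at x 0.5895968779506987
```

View pics/w9.png

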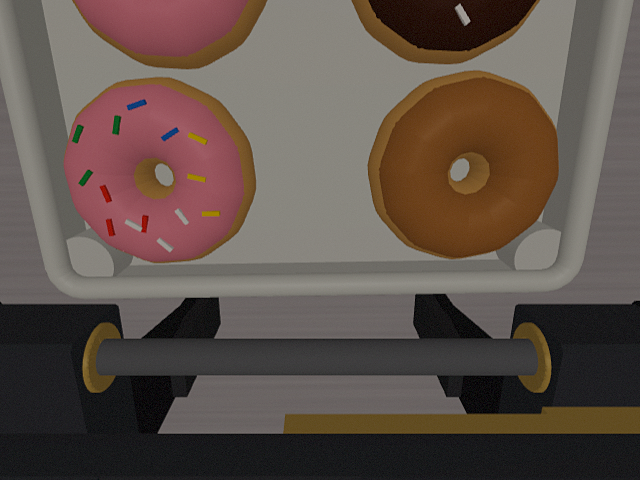

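```bash
python3 -m inch '{"dp":[[0,0,-1],[0,0,-2],[0,0,-3],[0,0,-3],[0,0,-3],[0,0,-3],[0,0,-3],[0,0,-3],[0,0,-3],[0,0,-3],[0,0,-3],[0,0,-2],[0,0,-1],[0,0,0],[0,0,0]],"yaw":[0,0,0,0,0,0,0,0,0,0,0,0,0,0,0]}'
python3 look.py 10 210 225 240
```

```text
time_s: 15.9
position: [0.4871, 0.1721, 0.0207]
tcp_rot: [[0.002, -0.01, -1.0], [0.0, -1.0, 0.01], [-1.0, -0.0, -0.002]]
force: [-0.8, -0.5, -0.6]
opening: 0.995
wrist (np.float64(0.567413818136976), array([-0.00990356,  0.5410472 ]))
far yaw -0.971115160960022 x mid 0.6630343481283382 at y 0.16878087883659876 res 0.0005915391993802337
left yaw -0.7833810213087866 0.2755843403164224 right -0.43778071897063703 0.06608207084784214 mid y 0.17083320558213227 at x 0.6242544393313793
```

View pics/t10.png

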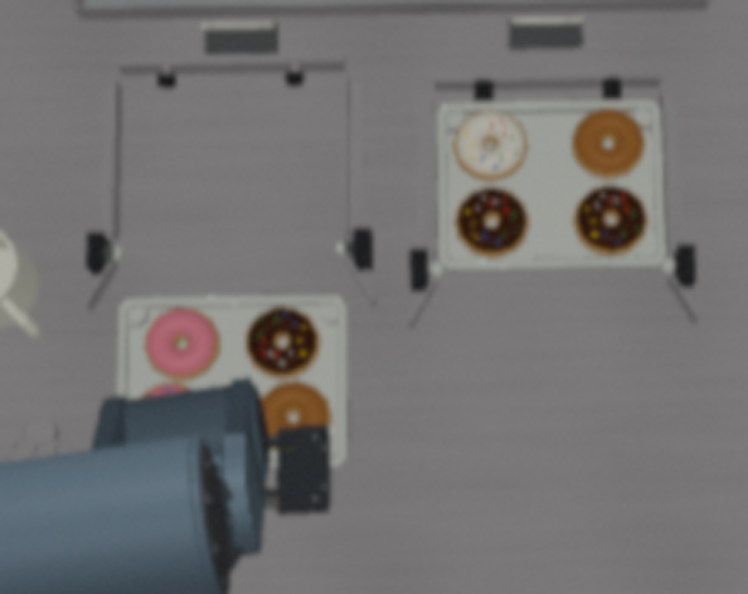

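View pics/w10.png

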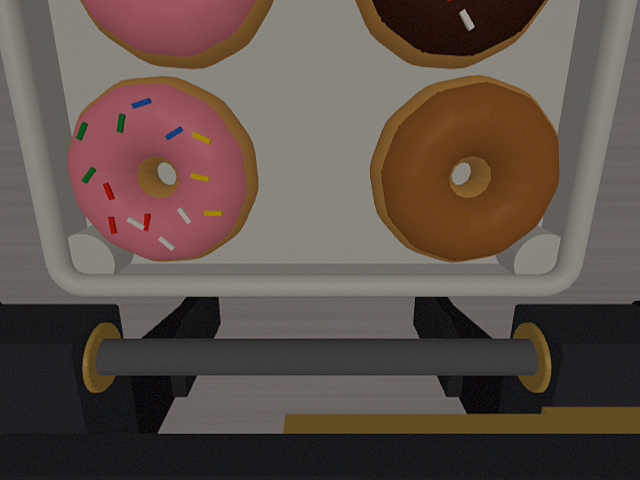

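```bash
python3 -m inch '{"dp":[[0,0,-1],[0,0,-2],[0,0,-2],[0,0,-2],[0,0,-2],[0,0,-2],[0,0,-2],[0,0,-2],[0,0,-2],[0,0,-2],[0,0,-1],[0,0,0]],"yaw":[0,0,0,0,0,0,0,0,0,0,0,0]}'
python3 -m inch '{"dp":[[0,0,-1],[0,0,-1.5],[0,0,-1.5],[0,0,-1.5],[0,0,-1.5],[0,0,-1.5],[0,0,-1.5],[0,0,-1]],"yaw":[0,0,0,0,0,0,0,0]}'
python3 look.py 11 198 222 230
```

```text
time_s: 17.0
position: [0.507, 0.1719, 0.0206]
tcp_rot: [[0.001, -0.011, -1.0], [0.0, -1.0, 0.011], [-1.0, -0.0, -0.001]]
force: [-3.9, -0.2, 1.1]
opening: 1.0
time_s: 17.67
position: [0.5176, 0.1718, 0.0205]
tcp_rot: [[0.0, -0.01, -1.0], [0.0, -1.0, 0.01], [-1.0, -0.0, -0.0]]
force: [-4.4, 0.4, 2.2]
opening: 0.998
wrist (np.float64(5.471260298889215), array([-0.09578282,  0.58636937]))
far yaw 0.0713506310274054 x mid 0.6937752320354367 at y 0.16869184497359804 res 0.0003966988513051254
left yaw -0.5925514458237132 0.2753719048513359 right -0.6854759149092833 0.06590668921991158 mid y 0.17063929703562375 at x 0.6448705081917782
```

View pics/t11.png

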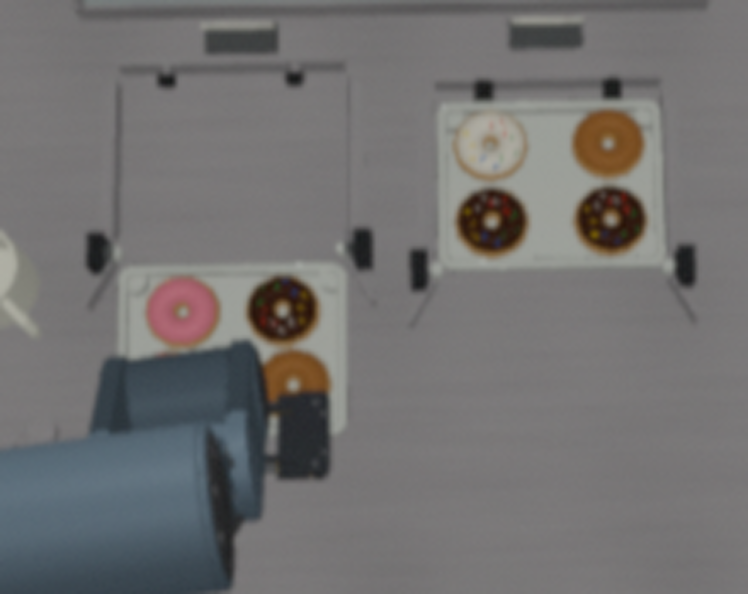

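```bash
python3 -m inch '{"dp":[[0,0,-1],[0,0,-1],[0,0,-1],[0,0,-1],[0,0,-1],[0,0,-1]],"yaw":[0,0,0,0,0,0]}'
python3 -m inch '{"dp":[[0,0,-1],[0,0,-1],[0,0,-1],[0,0,-1],[0,0,-1],[0,0,-1]],"yaw":[0,0,0,0,0,0]}'
python3 -m inch '{"dp":[[0,0,-1],[0,0,-1],[0,0,-1],[0,0,-1],[0,0,-1],[0,0,-1]],"yaw":[0,0,0,0,0,0]}'
python3 look.py 12
```

```text
time_s: 18.27
position: [0.5234, 0.1717, 0.0205]
tcp_rot: [[0.0, -0.01, -1.0], [0.0, -1.0, 0.01], [-1.0, -0.0, -0.0]]
force: [-3.3, 0.8, 2.1]
opening: 0.996
time_s: 18.77
position: [0.5284, 0.1717, 0.0205]
tcp_rot: [[-0.002, -0.011, -1.0], [-0.0, -1.0, 0.011], [-1.0, 0.0, 0.002]]
force: [-6.5, 0.5, 4.5]
opening: 1.002
time_s: 19.27
position: [0.5303, 0.1719, 0.0203]
tcp_rot: [[-0.01, -0.011, -1.0], [-0.0, -1.0, 0.011], [-1.0, 0.0, 0.01]]
force: [-11.1, 2.0, 7.3]
opening: 0.996
wrist (np.float64(9.80439891992221), array([-0.17280906,  0.61218093]))
```

View pics/t12.png

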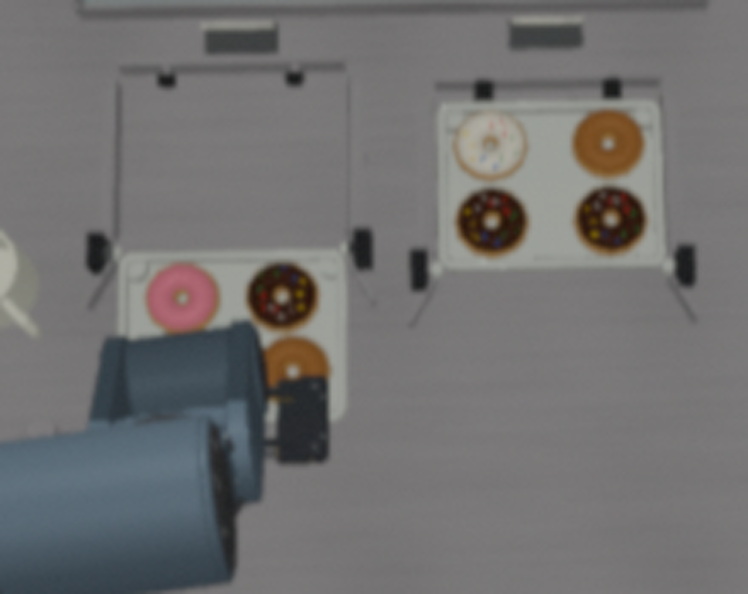

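View pics/w12.png

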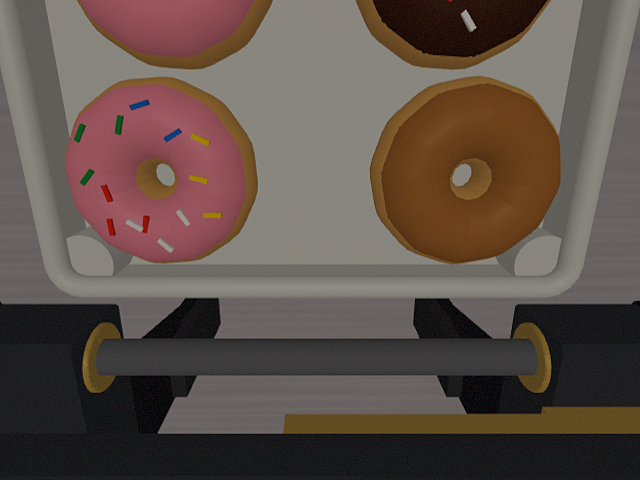

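```bash
python3 -m inch '{"dp":[[0,0,-1],[0,0,-1],[0,0,-0.5],[0,0,0]],"yaw":[0,0,0,0]}'
python3 -m inch '{"dp":[[0,0,-1],[0,0,-1],[0,0,-0.5],[0,0,0]],"yaw":[0,0,0,0]}'
python3 -c "
from rig import bot
s=bot.read_state();print(s['moment'])"
```

```text
time_s: 19.7
position: [0.5336, 0.1719, 0.0202]
tcp_rot: [[-0.009, -0.01, -1.0], [-0.0, -1.0, 0.01], [-1.0, 0.0, 0.009]]
force: [-10.0, 1.5, 6.2]
opening: 1.0
time_s: 20.03
position: [0.5358, 0.1718, 0.0203]
tcp_rot: [[-0.009, -0.01, -1.0], [-0.0, -1.0, 0.01], [-1.0, 0.0, 0.009]]
force: [-10.6, 1.2, 6.5]
opening: 0.998
[0.3682214  1.62484627 0.18291115]
```

Advancing at ~10 N. Continue.

```bash
python3 -m inch '{"dp":[[0,0,-1],[0,0,-1],[0,0,-1],[0,0,-1],[0,0,-0.5],[0,0,0]],"yaw":[0,0,0,0,0,0]}'
python3 -m inch '{"dp":[[0,0,-1],[0,0,-1],[0,0,-1],[0,0,-1],[0,0,-0.5],[0,0,0]],"yaw":[0,0,0,0,0,0]}'
python3 look.py 13
```

```text
time_s: 20.53
position: [0.5445, 0.1718, 0.0204]
tcp_rot: [[-0.001, -0.01, -1.0], [0.0, -1.0, 0.01], [-1.0, -0.0, 0.001]]
force: [-4.3, 0.9, 0.5]
opening: 1.003
time_s: 21.03
position: [0.5498, 0.1715, 0.0205]
tcp_rot: [[0.001, -0.011, -1.0], [0.0, -1.0, 0.011], [-1.0, -0.0, -0.001]]
force: [-2.3, 1.8, -1.1]
opening: 1.001
wrist (np.float64(-21.26204785680476), array([0.38912083, 0.53592243]))
```

View pics/t13.png

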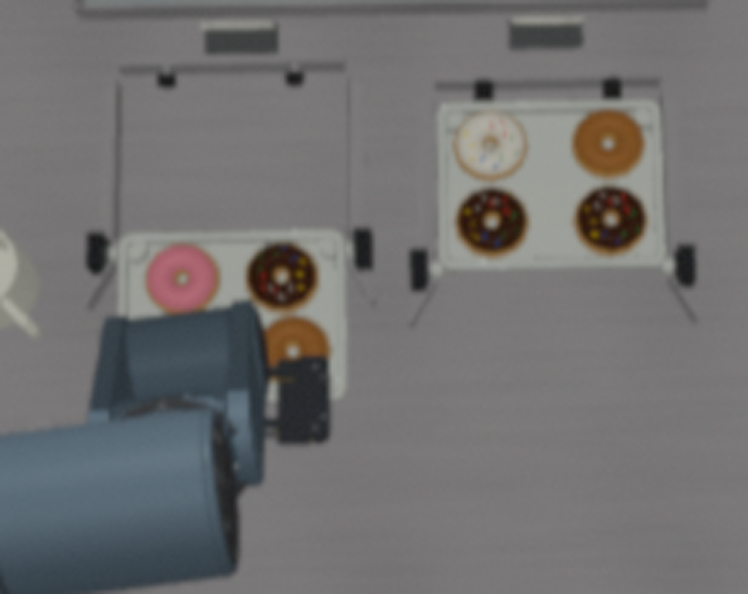

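```bash
python3 -m inch '{"dp":[[0,0,-1],[0,0,-1.5],[0,0,-2],[0,0,-2],[0,0,-2],[0,0,-2],[0,0,-2],[0,0,-2],[0,0,-2],[0,0,-2]],"yaw":[0,0,0,0,0,0,0,0,0,0]}'
python3 -m inch '{"dp":[[0,0,-2],[0,0,-2],[0,0,-2],[0,0,-2],[0,0,-2],[0,0,-2],[0,0,-2],[0,0,-2],[0,0,-2],[0,0,-2]],"yaw":[0,0,0,0,0,0,0,0,0,0]}'
python3 -m inch '{"dp":[[0,0,-2],[0,0,-2],[0,0,-2],[0,0,-2],[0,0,-2],[0,0,-2],[0,0,-2],[0,0,-1],[0,0,0],[0,0,0]],"yaw":[0,0,0,0,0,0,0,0,0,0]}'
python3 look.py 14
```

```text
time_s: 21.97
position: [0.5681, 0.1712, 0.0205]
tcp_rot: [[0.0, -0.01, -1.0], [-0.0, -1.0, 0.01], [-1.0, 0.0, -0.0]]
force: [-3.6, 1.5, -1.5]
opening: 1.004
time_s: 22.8
position: [0.5879, 0.1711, 0.0205]
tcp_rot: [[-0.0, -0.01, -1.0], [0.0, -1.0, 0.01], [-1.0, -0.0, 0.0]]
force: [-3.5, 2.1, -1.4]
opening: 1.004
time_s: 23.63
position: [0.6034, 0.1707, 0.0207]
tcp_rot: [[0.001, -0.011, -1.0], [-0.0, -1.0, 0.011], [-1.0, 0.0, -0.001]]
force: [-2.9, 1.8, -0.9]
opening: 0.999
wrist (np.float64(-8.546283854356433), array([0.15027695, 0.63012825]))
```

View pics/t14.png

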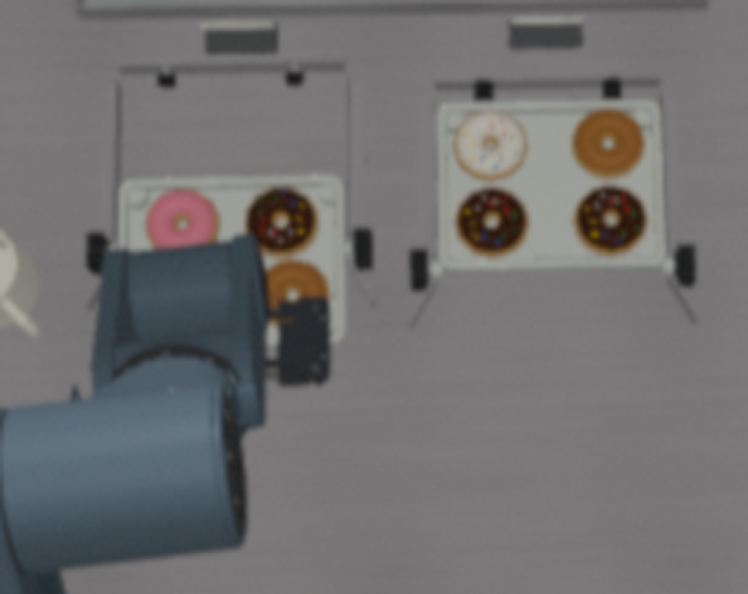

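View pics/w14.png

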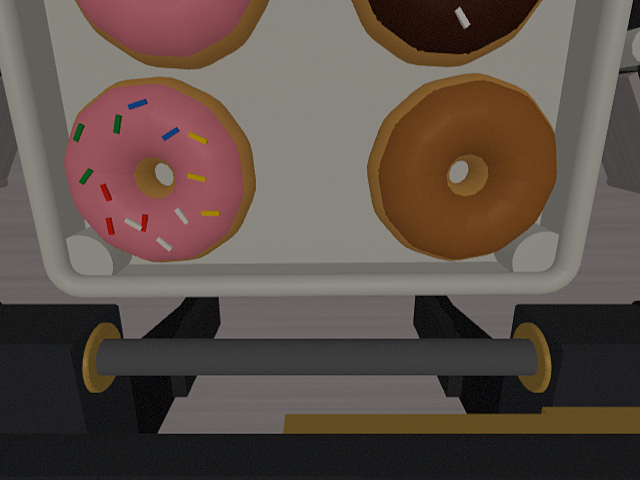

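```bash
python3 -m inch '{"dp":[[0,0,-1],[0,0,-2],[0,0,-2],[0,0,-2],[0,0,-2],[0,0,-2],[0,0,-2],[0,0,-2],[0,0,-2],[0,0,-2],[0,0,-2],[0,0,-2],[0,0,-2],[0,0,-2],[0,0,-2]],"yaw":[0,0,0,0,0,0,0,0,0,0,0,0,0,0,0]}'
python3 -m inch '{"dp":[[0,0,-2],[0,0,-2],[0,0,-2],[0,0,-2],[0,0,-2],[0,0,-2],[0,0,-2],[0,0,-2],[0,0,-2],[0,0,-2],[0,0,-2],[0,0,-2],[0,0,-2],[0,0,-2],[0,0,-1],[0,0,0]],"yaw":[0,0,0,0,0,0,0,0,0,0,0,0,0,0,0,0]}'
python3 -m inch '{"dp":[[0,0,-1],[0,0,-1],[0,0,-1],[0,0,-1],[0,0,-1],[0,0,-1],[0,0,-1],[0,0,-1]],"yaw":[0,0,0,0,0,0,0,0]}'
python3 look.py 15
```

```text
time_s: 24.98
position: [0.6308, 0.171, 0.0206]
tcp_rot: [[-0.002, -0.01, -1.0], [0.001, -1.0, 0.01], [-1.0, -0.001, 0.002]]
force: [-5.0, 3.1, 2.0]
opening: 1.003
time_s: 26.32
position: [0.6603, 0.1708, 0.0206]
tcp_rot: [[-0.001, -0.011, -1.0], [0.001, -1.0, 0.011], [-1.0, -0.001, 0.001]]
force: [-4.2, 3.1, 1.3]
opening: 0.999
time_s: 26.98
position: [0.6678, 0.1707, 0.0206]
tcp_rot: [[-0.002, -0.011, -1.0], [0.001, -1.0, 0.011], [-1.0, -0.001, 0.002]]
force: [-5.3, 2.4, 1.4]
opening: 0.999
wrist (np.float64(22.130874248709617), array([-0.40668574,  0.78919153]))
```

View pics/t15.png

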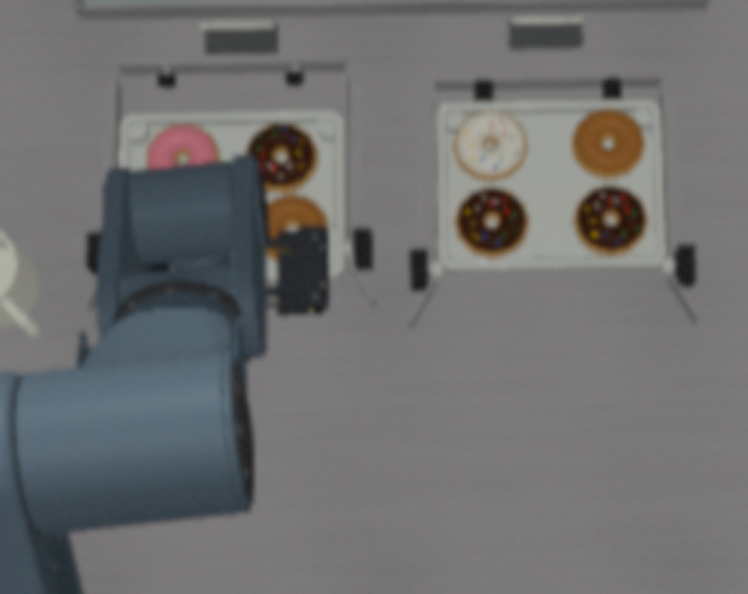

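View pics/w15.png

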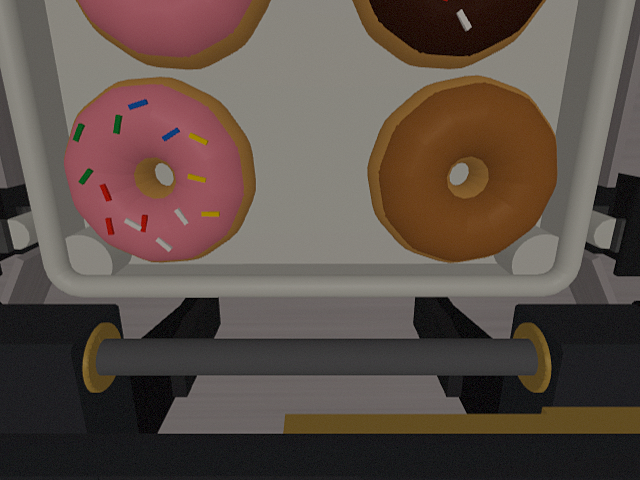

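```bash
python3 -m inch '{"dp":[[0,0,-1],[0,0,-1.5],[0,0,-1.5],[0,0,-1.5],[0,0,-1.5],[0,0,-1.5],[0,0,-1.5],[0,0,-1],[0,0,-1]],"yaw":[0,0,0,0,0,0,0,0,0]}'
python3 -m inch '{"dp":[[0,0,-1],[0,0,-1],[0,0,-1],[0,0,-1],[0,0,-0.5]],"yaw":[0,0,0,0,0]}'
python3 look.py 16
```

```text
time_s: 27.83
position: [0.6798, 0.1706, 0.0206]
tcp_rot: [[-0.002, -0.011, -1.0], [0.001, -1.0, 0.011], [-1.0, -0.001, 0.002]]
force: [-5.2, 2.3, 1.4]
opening: 1.002
time_s: 28.25
position: [0.6859, 0.17, 0.0207]
tcp_rot: [[0.001, -0.011, -1.0], [0.0, -1.0, 0.011], [-1.0, -0.0, -0.001]]
force: [-2.7, 2.1, 0.9]
opening: 1.002
wrist (np.float64(12.17469970261219), array([-0.21574548,  0.77481642]))
```

View pics/w16.png

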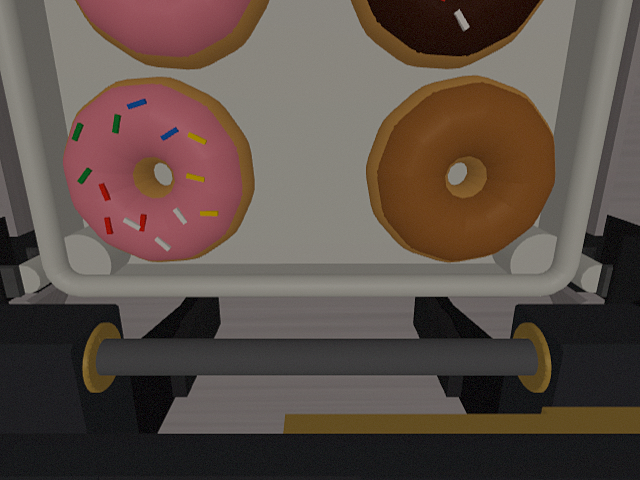

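```bash
python3 -m inch '{"dp":[[0,0,-0.8],[0,0,-0.8],[0,0,-0.8],[0,0,-0.8],[0,0,-0.8]],"yaw":[0,0,0,0,0]}'
python3 -m inch '{"dp":[[0,0,-0.8],[0,0,-0.8],[0,0,-0.8],[0,0,0]],"yaw":[0,0,0,0]}'
python3 look.py 17
```

```text
time_s: 28.77
position: [0.6908, 0.1695, 0.0209]
tcp_rot: [[0.003, -0.011, -1.0], [-0.0, -1.0, 0.011], [-1.0, 0.0, -0.003]]
force: [0.2, 0.2, -0.7]
opening: 0.999
time_s: 29.1
position: [0.6923, 0.1697, 0.0207]
tcp_rot: [[0.001, -0.011, -1.0], [-0.0, -1.0, 0.011], [-1.0, 0.0, -0.001]]
force: [-0.2, -0.6, -0.6]
opening: 1.002
wrist (np.float64(-7.978740149713486), array([0.14016247, 0.72059015]))
```

View pics/w17.png

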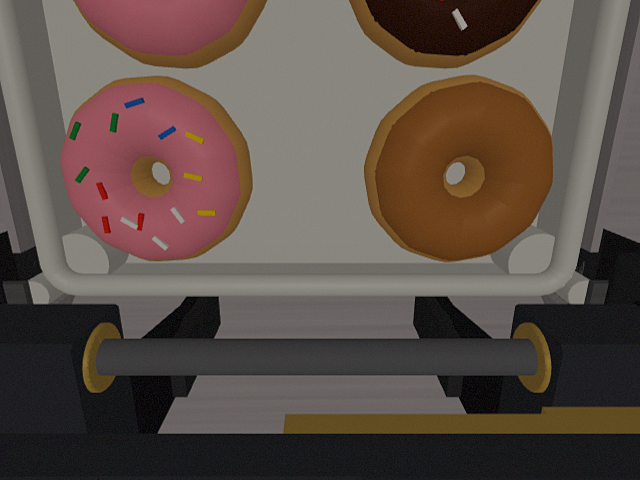

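View pics/t17.png

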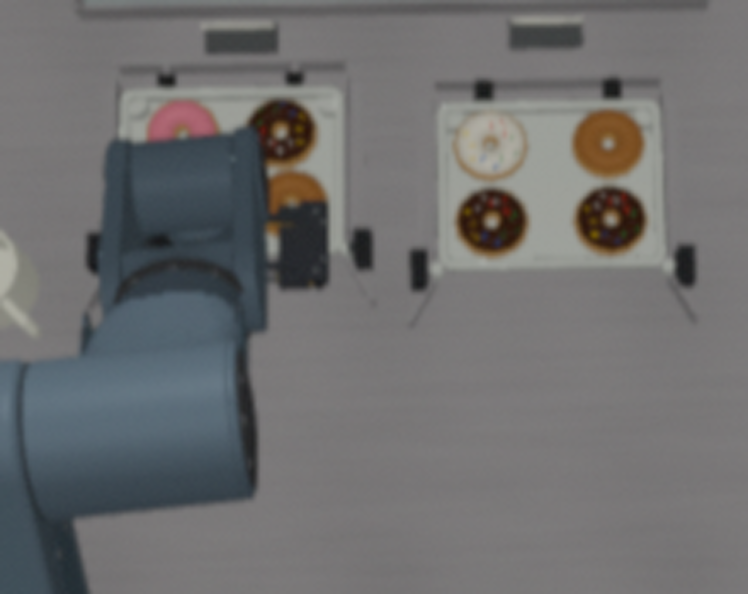

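```bash
python3 -m inch '{"dp":[[0,0,-0.6],[0,0,-0.6],[0,0,-0.6],[0,0,0]],"yaw":[0,0,0,0]}'
python3 -m inch '{"dp":[[0,0,-0.6],[0,0,-0.6],[0,0,-0.6],[0,0,0]],"yaw":[0,0,0,0]}'
python3 look.py 18
```

```text
time_s: 29.53
position: [0.6935, 0.17, 0.0206]
tcp_rot: [[-0.0, -0.01, -1.0], [0.0, -1.0, 0.01], [-1.0, -0.0, 0.0]]
force: [-0.4, 0.5, 1.1]
opening: 0.998
time_s: 29.87
position: [0.6953, 0.17, 0.0205]
tcp_rot: [[-0.0, -0.01, -1.0], [0.0, -1.0, 0.01], [-1.0, -0.0, 0.0]]
force: [-1.9, 0.8, 0.7]
opening: 1.0
wrist (np.float64(-18.428592082281053), array([0.33321006, 0.6913064 ]))
```

View pics/w18.png

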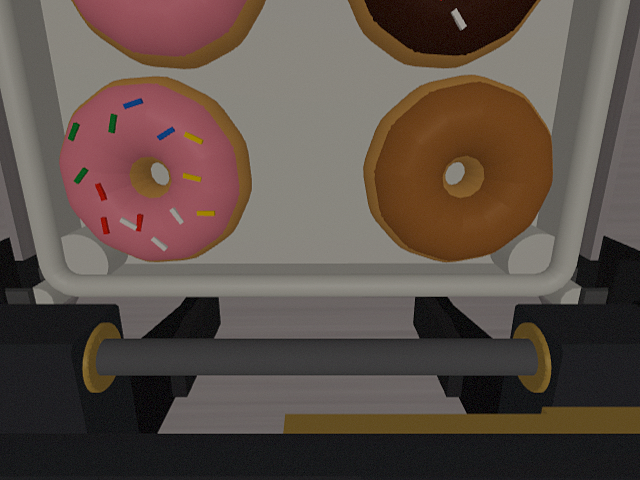

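```bash
python3 -m inch '{"dp":[[0,0,-0.6],[0,0,-0.6],[0,0,-0.6],[0,0,0]],"yaw":[0,0,0,0]}'
python3 -m inch '{"dp":[[0,0,-0.6],[0,0,-0.6],[0,0,0]],"yaw":[0,0,0]}'
python3 look.py 19
```

```text
time_s: 30.3
position: [0.6958, 0.17, 0.0204]
tcp_rot: [[-0.003, -0.01, -1.0], [-0.0, -1.0, 0.01], [-1.0, 0.0, 0.003]]
force: [-3.3, 0.3, 2.9]
opening: 1.003
time_s: 30.55
position: [0.6961, 0.1701, 0.0203]
tcp_rot: [[-0.005, -0.01, -1.0], [-0.0, -1.0, 0.01], [-1.0, 0.0, 0.005]]
force: [-7.3, 0.7, 4.3]
opening: 0.999
wrist (np.float64(12.480296226531507), array([-0.22133389,  0.78589795]))
```

View pics/w19.png

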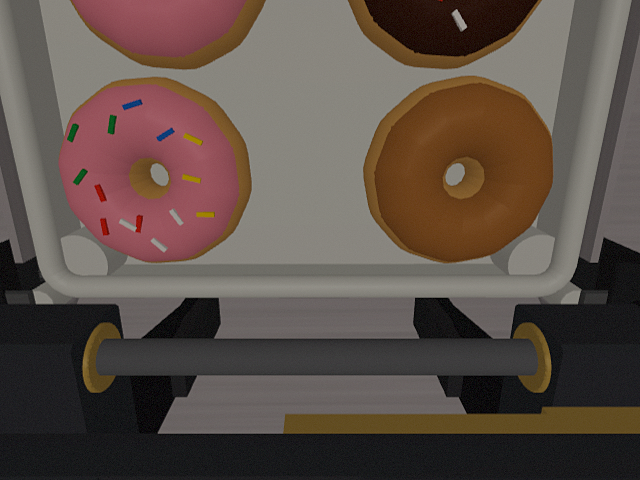

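```bash
python3 -m inch '{"dp":[[0,0,-0.6],[0,0,-0.6],[0,0,-0.6],[0,0,0],[0,0,0]],"yaw":[0,0,0,0,0]}'
```

```text
time_s: 31.07
position: [0.6965, 0.1701, 0.0203]
tcp_rot: [[-0.008, -0.01, -1.0], [-0.0, -1.0, 0.01], [-1.0, 0.0, 0.008]]
force: [-8.4, -0.7, 6.5]
opening: 0.998
```

```bash
python3 -m inch '{"dp":[[0,0,-0.8],[0,0,-0.8],[0,0,-0.8],[0,0,0],[0,0,0]],"yaw":[0,0,0,0,0]}'
python3 look.py 20
```

```text
time_s: 31.48
position: [0.697, 0.1701, 0.0203]
tcp_rot: [[-0.012, -0.01, -1.0], [-0.001, -1.0, 0.01], [-1.0, 0.001, 0.012]]
force: [-11.3, 0.5, 7.5]
opening: 1.002
wrist (np.float64(17.13409314641475), array([-0.30829164,  0.80196777]))
```

View pics/w20.png

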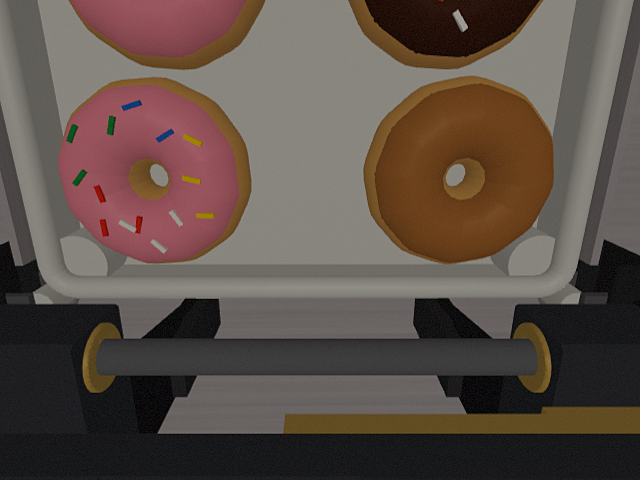

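View pics/t20.png

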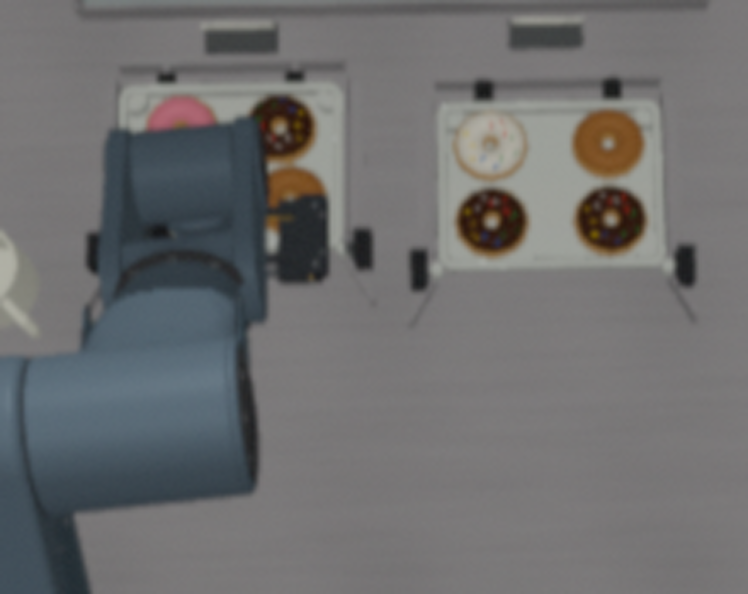

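```bash
python3 -m inch '{"dp":[[0,0,3],[0,0,6],[0,0,10],[0,0,10],[-5,0,10],[-15,0,10],[-20,0,5],[-20,0,0],[-10,0,0],[0,0,0],[0,0,0],[0,0,0]],"yaw":[0,0,0,0,0,0,0,0,0,0,0,0]}'
python3 look.py 21
```

```text
time_s: 32.58
position: [0.6483, 0.1702, 0.0896]
tcp_rot: [[-0.001, -0.011, -1.0], [-0.0, -1.0, 0.011], [-1.0, 0.0, 0.001]]
force: [0.3, 0.9, -0.6]
opening: 1.003
wrist (np.float64(-38.53194493367253), array([0.79634663, 0.55379638]))
```

View pics/w21.png

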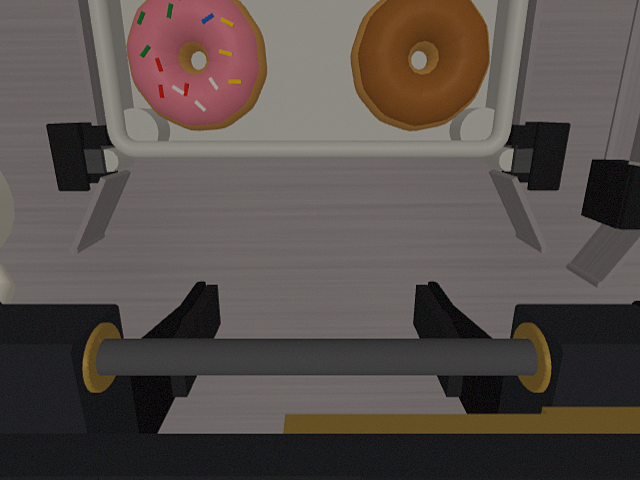

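View pics/t21.png

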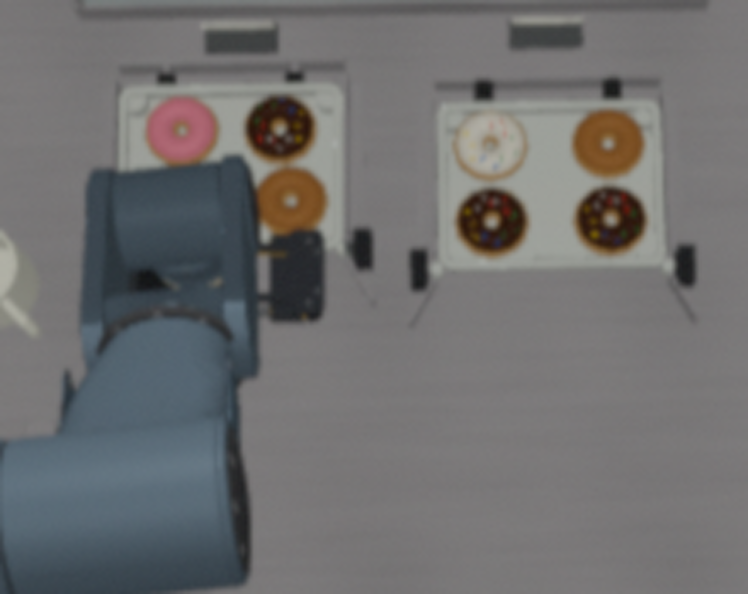

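Run:
```python
from h import *
c=bot.capture("wrist");a=c["color"][:,:,::-1]
cv2.imwrite("pics/z21.png",np.hstack([cv2.resize(a[110:210,50:150],None,fx=4,fy=4,interpolation=cv2.INTER_CUBIC),cv2.resize(a[110:210,475:575],None,fx=4,fy=4,interpolation=cv2.INTER_CUBIC)]))
for z in (.02,.03): print(ray(c,[(111,160),(507,160),(300,156)],z).round(4).tolist())
```

```text
[[0.7043, 0.2804, 0.02], [0.7023, 0.0664, 0.02], [0.7055, 0.1782, 0.02]]
[[0.7054, 0.2753, 0.03], [0.7034, 0.0711, 0.03], [0.7065, 0.1778, 0.03]]
```

View pics/z21.png

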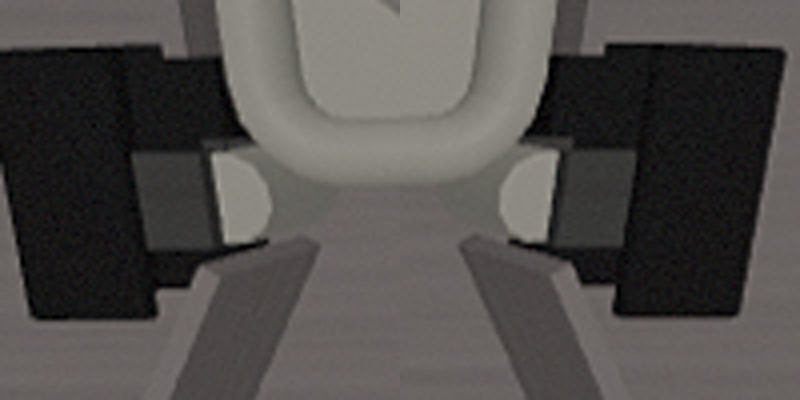

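```bash
python3 -m inch '{"dp":[[-20,0,10],[-30,0,20],[-30,0,20],[-30,0,25],[0,10,30],[0,20,30],[0,30,30],[0,30,30],[0,30,20],[0,30,10],[0,30,0],[0,30,0],[0,20,0],[0,10,0],[0,0,0],[0,0,0]],"yaw":[0,0,0,0,0,0,0,0,0,0,0,0,0,0,0,0]}'
python3 look.py 22
python3 - <<'E'
from h import *
c=bot.capture("scene");a=c["color"][:,:,::-1];cv2.imwrite("pics/s22.png",a)
o=cv2.imread("pics/scene0.png")
cv2.imwrite("pics/s22z.png",np.hstack([cv2.resize(x[140:290,350:490],None,fx=2.8,fy=4,interpolation=cv2.INTER_CUBIC) for x in(o,a)]))
t=np.load("t22.npz")["color"][:,:,::-1];o=cv2.imread("pics/top0.png")
r=lambda x:np.hstack([cv2.resize(x[192:222,200:230],None,fx=12,fy=9,interpolation=cv2.INTER_CUBIC),cv2.resize(x[192:222,266:296],None,fx=12,fy=9,interpolation=cv2.INTER_CUBIC)])
cv2.imwrite("pics/t22z.png",np.vstack([r(o),r(t)]))
E
```

```text
time_s: 34.07
position: [0.4218, -0.0659, 0.2002]
tcp_rot: [[-0.001, -0.012, -1.0], [0.001, -1.0, 0.012], [-1.0, -0.001, 0.001]]
force: [1.0, 0.4, -0.3]
opening: 1.001
wrist (np.float64(22.650996106099598), array([-0.41730448,  0.41284321]))
```

View pics/t22z.png

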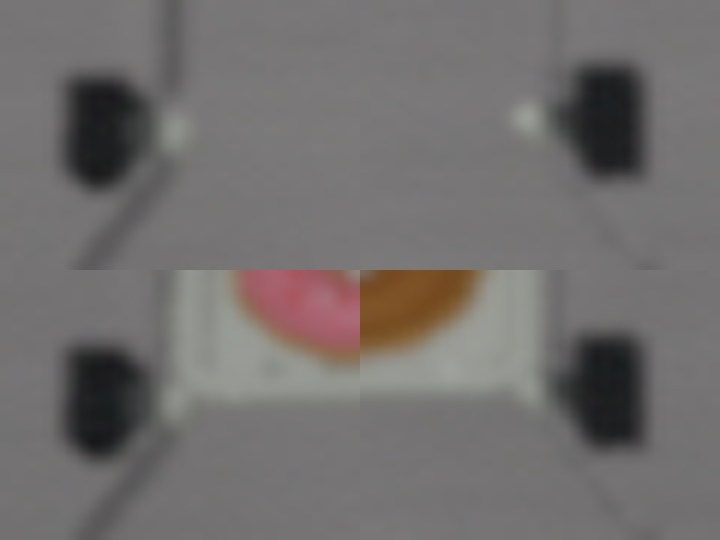

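View pics/s22z.png

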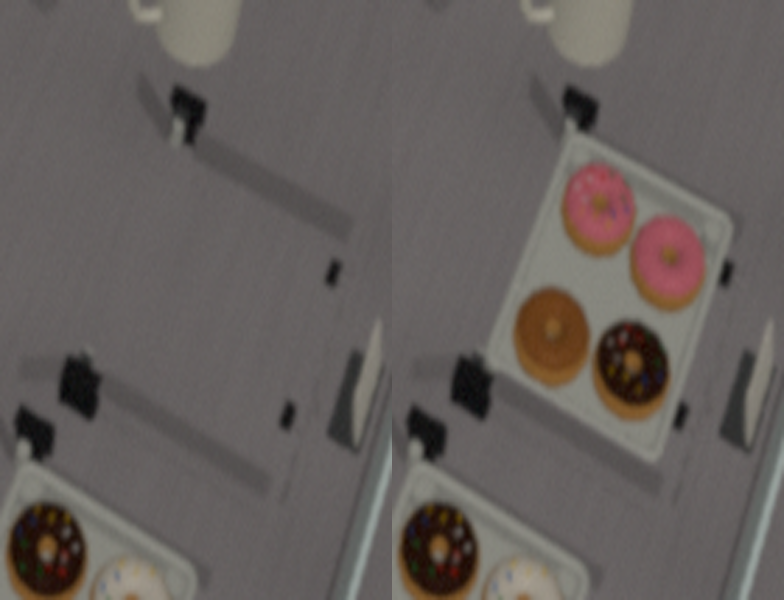

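View pics/t22.png

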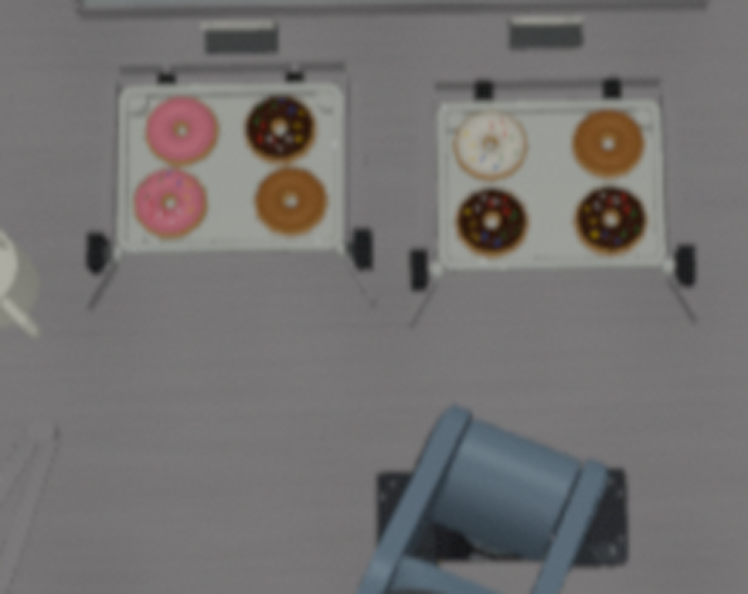

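Run:
```python
import cv2,numpy as np
o=cv2.cvtColor(cv2.imread("pics/top0.png"),cv2.COLOR_BGR2GRAY).astype(int)
d=np.load("t22.npz")["color"];t=cv2.cvtColor(d,cv2.COLOR_RGB2GRAY).astype(int)
for a in(range(205,211)):
    print(a,"L",o[a,209:220],t[a,209:220])
for a in(range(203,209)):
    print(a,"R",o[a,275:288],t[a,275:288])
```

```text
205 L [ 34  48  63  80 116 138 133 123 120 121 122] [ 33  46  61  79 113 138 140 140 144 146 150]
206 L [ 32  50  63  81 119 143 135 123 120 121 121] [ 33  47  62  80 116 141 136 126 130 132 136]
207 L [ 33  48  63  83 118 139 130 121 119 120 120] [ 31  47  63  80 115 136 128 118 119 120 121]
208 L [ 32  43  65  86 112 127 123 118 119 119 121] [ 31  44  62  83 107 124 120 115 117 117 117]
209 L [ 31  46  74  93 100 112 118 118 119 119 119] [ 31  43  72  90  99 109 115 114 117 117 116]
210 L [ 34  56  90  99  95 104 114 117 119 119 119] [ 32  55  88  96  93 100 113 116 116 117 116]
203 R [120 120 121 123 132 131 107  87  68  43  29  31  31] [153 152 151 150 147 136 106  84  66  44  31  30  30]
204 R [120 120 120 129 148 144 108  74  56  40  32  31  31] [150 150 145 143 146 141 106  73  55  38  30  30  29]
205 R [120 118 120 129 150 146 111  76  55  40  30  31  30] [137 135 130 130 141 142 108  72  52  39  30  29  30]
206 R [119 119 118 123 135 138 114  85  61  40  31  30  32] [121 120 119 120 129 134 111  83  59  39  33  30  32]
207 R [119 119 119 119 122 125 116  98  72  43  33  31  32] [116 116 115 115 118 123 113  95  70  43  31  30  31]
208 R [118 118 117 116 117 119 115 108  86  54  35  31  32] [116 114 115 114 114 116 112 106  83  51  32  32  31]
```

```bash
python3 -c "
from rig import bot
print(bot.read_state()['force']);print(bot.hand_in())"
```

```text
[ 0.23238699  0.25491274 -0.12672425]
the job is handed in; nothing more can be done
None
```

The tray is loaded in the empty bay and I handed the job in at about 34 s of the 72 s limit. `hand_in` gave no verdict.

- **What I did:** I pinched the near rim and dragged the tray square in front of the bay. I then let go, opened the fingers and pushed on the near rim with both of them. The tray went through the lead-ins and past the catches at about 10–11 N, along the rails at about 3–5 N, and lightly onto the bumpers at about 11 N at the tool. Then I backed the arm away.
- **Catches:** In the last top view both catch rollers stand behind the near corners. They look the same as in the picture before loading, to within about 0.3 mm, so both read as sprung in.
- **Tray and doughnuts:** The tray sits square and its far rim is at the bumpers. All four doughnuts lie flat in place.
- **Bystanders:** The items I could see in the last top and scene crops stand where they were. I did not measure each one against the start.
- **Release:** The tool reads about zero force, so the robot touches nothing.
- **Failed or disagreed:**
  - The tray lagged the gripper by about 3° while I turned it, and I corrected that before the mouth.
  - While pinched, the tool also pressed down with 9–10 N, which is why I switched to pushing with open fingers.
  - The automatic wrist-camera angle readings were not valid once I was pushing, and I ignored them.
  - I judged the last few millimetres of roller travel from pictures, not from the joint values.

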